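# Unlock the viscometer lift and hold the cup at the line

## Robot

A 6-joint arm with a two-finger parallel gripper is mounted at the origin on the work surface. World frame = base frame: x ahead of the robot, y to its left, z up, the work surface at z = 0. Lengths are in m, angles in rad, forces in N, time in s.
With the tool pointing down it reaches from about 0.375 to 0.975 m from the base axis. Payload 3.8 kg.
Tool frame: the origin (TCP) lies on the centre line of the jaws, within the pads' length; the fingertips stand 14 mm ahead of it and the grasp point (between the pads) lies 5 mm behind it; x points along the fingers, y is the direction in which the jaws open and shut, and the axes are right-handed (so a half turn about x gives the same grasp; the last joint's range is limited). The gripper opens to 85 mm and grips with 20 to 120 N. Pads are 22 mm wide; open, the fingers measure 114 mm over their backs; the gripper's body (76 mm by 85 mm) begins 54 mm behind the grasp point. The pads swing forward as they close: fully open they stand 13 mm farther back than shut.
Start: joints at [1.262, 0.264, 1.604, -0, 1.274, -0.037], TCP at [0.181, 0.65, 0.245] pointing down, gripper open.
Joint ranges: [-2.63, 2.63], [-0.94, 2.18], [0.31, 2.57], [-1.31, 4.45], [0, 2.66], [-2.55, 2.55]. Speed limits (rad/s): [2.57, 2.57, 3.14, 3.14, 3.14, 3.14].

## Interface

Orientations are given as a rotation vector (axis times angle).
In Python, from workcell import bot gives the robot as it stands.
- The arm moves only by the shell command python3 -m creep 'ROWS' [FORCE]. ROWS is JSON, a list of rows, each an object with "grip": the finger opening in cm, from 0 to 8.54; "dp": the shift along the tool's x, y, z in cm, a list of three; "rotation": the turn, a rotation vector about the tool's x, y, z in rad, a list of three. A call has 1 to 5 rows; each row is the pose to reach, as a shift and turn from the pose commanded when the call began, along the tool's axes at that moment; what a row does not reach only later rows make up. A row lasts 1/12 s, in which the tool goes at most 41.7 mm and 7.16 degrees, less where a joint would pass 70% of its speed; a pose out of reach is approached as far as the arm can. A call with a gripper value outside its range is refused whole. The fingers move at their own pace and stop on an object; FORCE is the grip in N (left out, the last holds). Time passes only in rows, so rows that repeat a pose let the fingers close. It gives the time, the measured TCP pose, the force and the opening at its end, in the units of the state.
- bot.read_state(): the state, without advancing time (a new reading comes with each control period).
- bot.read_camera(name): name is "scene" or "top" or "wrist"; returns (picture, depth): 400x640x3 uint8, red, green, blue; 400x640 float32, m along the optical axis (not along the pixel's ray), 0 where there is no reading.
- bot.get_calibration(name): a dict with "fx", "fy", "cx", "cy" (pixels), "rvec" (rotation vector, rad) and "tvec" (3), from world to camera coordinates, as OpenCV has them. Camera axes: x right, y down, z forward; pixel columns grow to the right and rows downward; lengths in m; the calibration is good to about 2 mm. The wrist camera is an equidistant fisheye: a pixel r from the principal point sees the ray r / f radians off the axis. A picture is of the moment at which its call begins: read the wrist's pose just before it. get_calibration takes no time and is no camera call; for the wrist camera it gives the pose at the moment of the call.
- bot.finish_job(): hands the job in, once; it reports no verdict.
The state is a dict: "time": time; "q": joint angles; "joint_vel": joint speeds; "joint_torque": joint torques, N m; "tool_pos": TCP position; "tcp_rot": TCP orientation; "wrist_force": force on the tool from outside, world axes, zero at the start; "torque": the same for the moment, N m; "width": opening from 0.0 (shut) to 1.0 (fully open).
Only numpy, scipy, OpenCV 4.12 (cv2) and the standard library are available. Lean on these libraries where they do the work, as an engineer would, in place of code of your own. Each camera call takes 0.05 s, during which the arm holds its last target.

## Task

Get the viscometer's cup lift ready for a reading: first pull the lock plug straight up out of the socket of the lock box, past its sprung catch, and leave it lying or standing in the steel tray. Then press the lift lever's paddle down until the rim of the steel cup is level with the dark line around the sleeve that hangs into it, and finish while still holding the lever there: the lift is sprung and drops if let go. Do not work the lever while the plug is in its socket, and do not knock over the bottle.

Things in the scene. Friction and masses are not known exactly. Their poses are not given: they have to be found in the camera images.
- lock_box: Grey metal box with cooling fins, fixed, 130 (x) x 112 (y) x 60 mm high; origin at the centre of its underside, z up. Socket 19 mm wide, 26 mm deep in the middle of its top. On the top, 25 to 65 mm from the socket's axis along +x, a detent housing (28 mm wide, 18 mm high) with a brass spring slide whose nose catches in the plug's groove.
- lock_plug: Loose plug, 70 g, upright in the socket; origin at the centre of its foot, z up its axis. By z in mm: steel shank 18 thick 0-22, flange 24 wide on the box top 22-25, groove 31-37, collar 27 wide 37-43, black grip 43-77 (34 along x, 20 along y: grip across y). Its x is within 0.25 rad of the box's. Pull straight up, about 4 to 10 N: the catch lets go within 10 mm, the shank is clear after 22 mm.
- plug_mid (a point): The middle of the lock plug, on its axis 40 mm above its foot.
- tray: Open steel tray, fixed, 180 (x) x 140 (y) mm, walls 30 mm high and 4 mm thick, floor 4 mm above the bench; origin at the centre of its underside. The tray and the lock box may trade places. A loose steel ring, 34 mm across and 10 mm high, lies in its +x +y corner, about 55 and 35 mm from the middle; it does not matter.
- viscometer: White bench viscometer, fixed; origin at the centre of its underside, z up. Plinth 180 (x) x 230 (y) x 70 mm high; two steel columns at y = +85 mm; head 100 mm wide in x, from y = -53 to +113 mm, its knob up to 396 mm above the bench. The lift lever sticks out beyond the plinth on the -y side.
- lever (a joint): Angle of the lift lever, rad: 0 released (up), grows as the paddle is pressed down, stop at 0.5. Hinged about the viscometer's x axis at y = -125 mm, 100 mm above the bench. A spring drives it back: the paddle needs about 5 N to start, 12 N at the stop. 0.1 rad raises the cup 10 mm; 1 mm of cup rise takes about 1.3 mm of paddle travel.
- paddle (a point): Black rubber paddle at the lever's end, 60 mm along the viscometer's x, 44 mm along the lever, 12 mm thick; this point is the centre of its top face, 251 mm from the viscometer's axis on the -y side, 138 mm above the bench when released (then sloping up 0.25 rad outwards); it moves down up to 64 mm, with free space below.
- cup_rim (a point): Centre of the rim of the steel cup (76 mm across, 89 mm tall) that stands fixed on the lift stage in the middle of the viscometer. The rim is 175 mm above the bench with the lever released and rises with the lever.
- sleeve_line (a point): Centre of the dark line, 5 mm wide, around the steel sleeve (38 mm thick) that hangs from the head into the cup. The head is clamped at a different height each time: the line is 20 to 38 mm above the rim of the lowered cup.
- bottle: Bystander: amber bottle, 64 mm across, 150 mm tall, upright; origin at the centre of its foot.
Mind the look-alikes: they are no part of the job. Leave any pink or red look-alike of the lock_plug alone.

How it is judged:
By the outcome, as a careful person would: the job done as asked, in the order asked, and still so for the second after the job is handed in, while the arm keeps its last pose, push and grip.
It also fails if it takes over 58 s, if anything falls off the work surface, if the arm or the gripper's body presses on something with over 40 N, if the wrist force passes 120 N, or if a joint passes its speed limit or range.

## Working session

There is one attempt and no reset: what is moved stays moved. The work goes in short steps, Python scripts to look and compute and a shell command to move; the robot and the scene stay as the last step left them, time stands still between calls to the robot, and variables do not carry over. Pictures are saved under pics/ and viewed, and the job is handed in when it is done.

```bash
ls; mkdir -p pics
cat > h.py <<'E'
import numpy as np,cv2
from workcell import bot
from scipy.spatial.transform import Rotation as R
def snap(n,tag):
    c=bot.get_calibration(n); p,d=bot.read_camera(n)
    np.savez(f'{tag}.npz',p=p,d=d,**{k:np.array(v) for k,v in c.items()})
    cv2.imwrite(f'pics/{tag}.png',p[:,:,::-1]); return p,d,c
def load(tag): return np.load(f'{tag}.npz')
def world(z,u,v,depth=None):
    d=depth if depth is not None else float(np.median(z['d'][v-1:v+2,u-1:u+2]))
    c=np.array([(u-z['cx'])/z['fx']*d,(v-z['cy'])/z['fy']*d,d])
    M=R.from_rotvec(z['rvec']).as_matrix(); return M.T@(c-z['tvec'])
def cloud(z):
    d=z['d'];v,u=np.mgrid[:400,:640]
    c=np.stack([(u-z['cx'])/z['fx']*d,(v-z['cy'])/z['fy']*d,d],-1)
    M=R.from_rotvec(z['rvec']).as_matrix(); return (c-z['tvec'])@M
def proj(z,P):
    c=R.from_rotvec(z['rvec']).apply(np.atleast_2d(P))+z['tvec']
    return np.c_[c[:,0]/c[:,2]*z['fx']+z['cx'],c[:,1]/c[:,2]*z['fy']+z['cy']]
def crop(tag,u0,v0,u1,v1,s,out):
    p=load(tag)['p'][v0:v1,u0:u1,::-1]
    cv2.imwrite(f'pics/{out}.png',cv2.resize(p,None,fx=s,fy=s,interpolation=cv2.INTER_CUBIC))
E
python3 - <<'E'
from h import *
snap('scene','s0');snap('top','t0');print(bot.read_state())
for n in('scene','top'):
    z=load(n[0]+'0');print(n,-R.from_rotvec(z['rvec']).as_matrix().T@z['tvec'],z['fx'])
E
```

```text
pics
{'time': 0.1, 'q': array([ 1.26209352e+00,  2.64688158e-01,  1.60530337e+00, -2.87317470e-06,
        1.27369590e+00, -3.69052454e-02]), 'joint_vel': array([ 5.01520815e-04, -4.44561043e-04, -2.94876362e-03, -5.76963490e-07,
       -2.28764500e-04, -6.83848963e-04]), 'joint_torque': array([ 9.49440546e-04, -5.16713226e+01, -3.68586302e+01,  5.25809617e-05,
        6.53111390e-03,  1.21113368e-05]), 'tool_pos': array([0.18101752, 0.64958747, 0.24404392]), 'tcp_rot': array([ 0.21173505,  1.56060369, -0.21498559]), 'wrist_force': array([ 0.00739179, -0.25301049,  0.15725779]), 'torque': array([0.00818845, 0.01076704, 0.02701791]), 'width': 0.9990370959618211}
scene [ 1.11453984 -0.10534133  1.10691956] 518.9733551480258
top [ 0.41393654 -0.05302046  1.10919004] 378.50858818076864
```

View pics/s0.png

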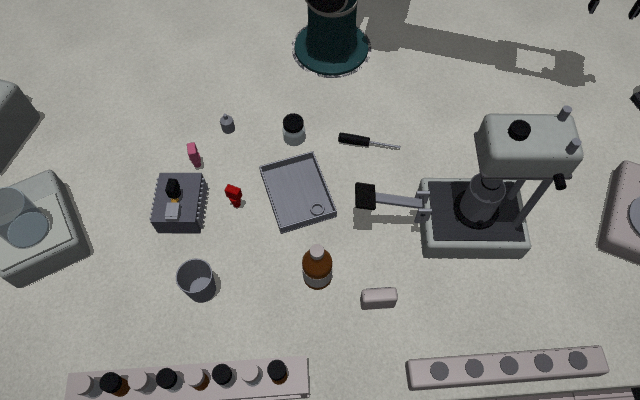

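View pics/t0.png

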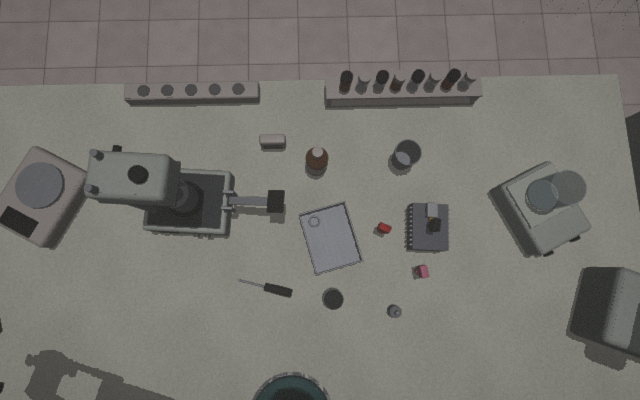

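Run:
```python
from h import *
s=load('s0');t=load('t0')
crop('s0',140,130,260,245,5,'c1');crop('t0',370,190,460,290,6,'c2')
crop('s0',340,100,600,260,3,'c3')
for n,z,pts in(('s',s,dict(plug=(172,183),bot=(317,250),padd=(365,197),tray=(298,190))),('t',t,dict(plug=(434,225),bot=(317,152),padd=(276,201),tray=(331,238),box=(420,240)))):
  for k,(u,v) in pts.items(): print(n,k,world(z,u,v).round(4))
```

```text
s plug [ 0.504  -0.3962  0.1145]
s bot [ 0.7028 -0.0868  0.149 ]
s padd [0.5833 0.0239 0.1384]
s tray [ 0.477  -0.1198  0.0018]
t plug [ 0.5022 -0.3909  0.1156]
t bot [ 0.6986 -0.0861  0.1494]
t padd [0.5726 0.0235 0.1406]
t tray [ 0.4817 -0.1245  0.0046]
t box [ 0.4663 -0.367   0.0621]
```

View pics/c1.png

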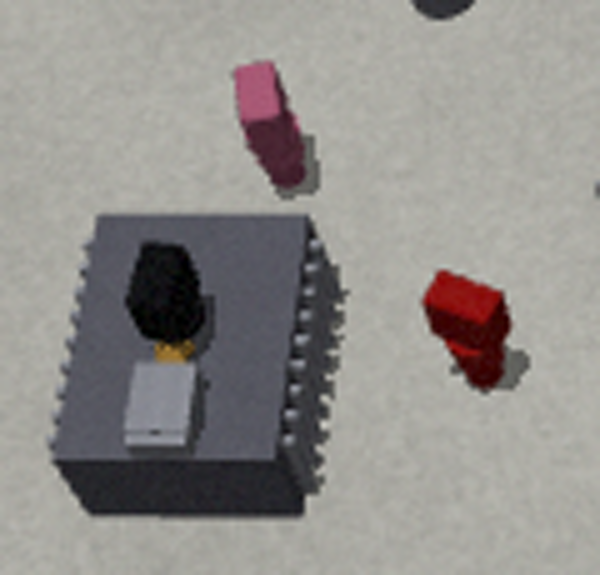

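View pics/c2.png

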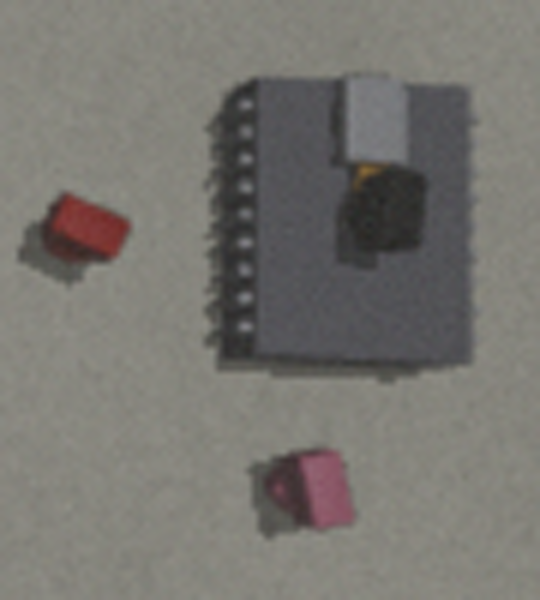

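View pics/c3.png

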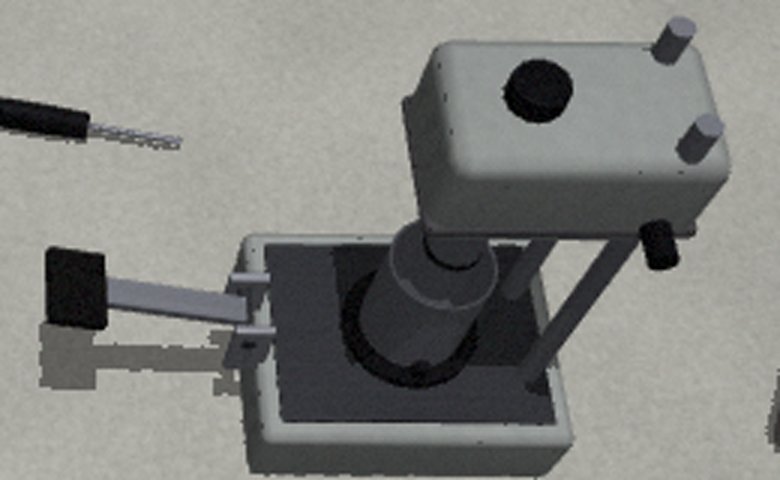

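Run:
```python
from h import *
for n in('s0','t0'):
  z=load(n);P=cloud(z);ok=z['d']>0
  def rect(name,lo,hi):
    m=ok&np.all((P>lo)&(P<hi),-1);q=P[m]
    if len(q)<5: print(n,name,len(q));return
    r=cv2.minAreaRect(q[:,:2].astype(np.float32)*1000)
    print(n,name,len(q),np.round(r[0],1),np.round(r[1],1),round(r[2],1),'z',q[:,2].min().round(4),np.median(q[:,2]).round(4),q[:,2].max().round(4))
  rect('plugtop',(0.45,-.44,.11),(.55,-.34,.13))
  rect('plug',(0.45,-.44,.085),(.55,-.34,.13))
  rect('boxtop',(0.40,-.46,.054),(.62,-.28,.066))
  rect('housing',(0.50,-.44,.072),(.60,-.34,.082))
  rect('plinth',(0.4,.1,.062),(.72,.5,.074))
  rect('headtop',(0.4,.1,.30),(.72,.5,.37))
  rect('paddle',(0.5,-.02,.12),(.65,.055,.15))
  rect('tray',(0.35,-.25,.022),(.62,-.02,.036))
  rect('bottle',(0.64,-.13,.05),(.77,-.03,.17))
crop('s0',455,165,520,240,10,'c4')
```

```text
s0 plugtop 125 [ 508.  -399.6] [21.6 36.1] 73.8 z 0.1102 0.1145 0.1195
s0 plug 219 [ 507.8 -399. ] [21.5 36.5] 77.4 z 0.0858 0.1119 0.1195
s0 boxtop 1736 [ 503.  -392.7] [161.4 174.4] 34.8 z 0.054 0.0599 0.066
s0 housing 262 [ 538.7 -401.7] [28.8 67.9] 87.2 z 0.072 0.077 0.0819
s0 plinth 3674 [597.7 264.8] [251.1 181.2] 85.4 z 0.062 0.071 0.074
s0 headtop 5723 [614.5 303.3] [163.9 124.9] 85.4 z 0.3 0.3606 0.37
s0 paddle 564 [577.4  29.3] [52.5 62. ] 84.6 z 0.1221 0.1371 0.1457
s0 tray 563 [ 486.5 -122.3] [184.3 140.1] 14.6 z 0.0222 0.0283 0.0351
s0 bottle 912 [707.3 -88.3] [58.4 63.7] 3.8 z 0.0502 0.1041 0.1539
t0 plugtop 100 [ 504.5 -398. ] [19.9 33.9] 75.8 z 0.1102 0.1154 0.1208
t0 plug 143 [ 504.2 -397.2] [21.  34.6] 81.8 z 0.0853 0.1143 0.1208
t0 boxtop 1399 [ 504.2 -398.2] [111.1 130.3] 86.0 z 0.0541 0.0606 0.066
t0 housing 163 [ 535.  -400.4] [30.1 64.8] 88.9 z 0.0728 0.0779 0.0818
t0 plinth 1705 [593.6 265.5] [250.3 180.1] 85.2 z 0.062 0.0715 0.074
t0 headtop 4201 [607.1 303.8] [165.8 126.7] 83.6 z 0.3 0.3636 0.3698
t0 paddle 401 [573.4  28.8] [49.9 58.5] 85.7 z 0.123 0.1388 0.1475
t0 tray 352 [ 483.  -121.1] [180.2 140.3] 14.6 z 0.0221 0.0303 0.0356
t0 bottle 473 [697.7 -86.7] [62.  60.6] 80.1 z 0.0509 0.106 0.1551
```

View pics/c4.png

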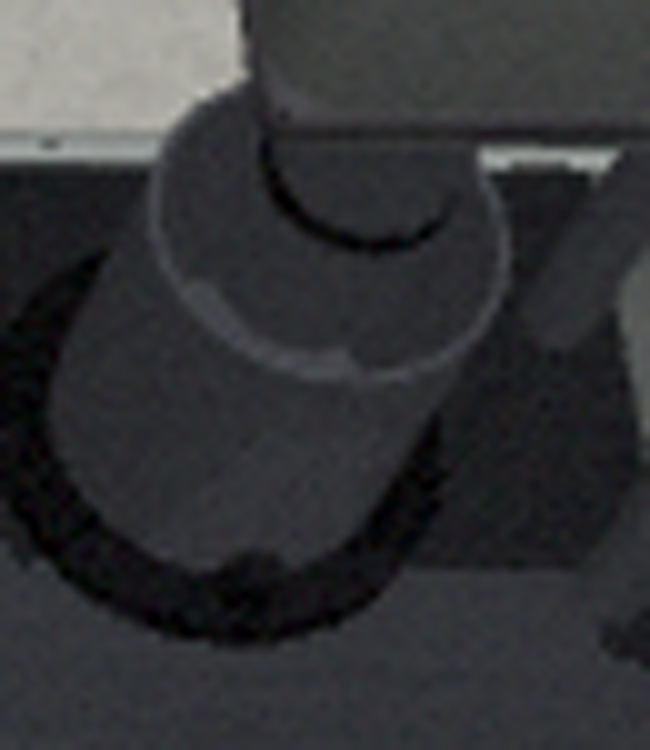

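```bash
cat >> h.py <<'E'
def go(pos,yaw,tilt=None,cmd=None):
    "tool x down, tool y at angle yaw deg; prints dp cm, rot"
    s=bot.read_state(); Rc=R.from_rotvec(s['tcp_rot'])
    best=None
    for a in (yaw,yaw+180):
        a=np.radians(a); y=np.array([np.cos(a),np.sin(a),0]);x=np.array([0,0,-1.]);T=R.from_matrix(np.c_[x,y,np.cross(x,y)])
        r=(Rc.inv()*T).as_rotvec()
        if best is None or np.linalg.norm(r)<np.linalg.norm(best): best=r
    d=Rc.inv().apply(np.array(pos)-s['tool_pos'])*100
    print('dp',d.round(2),'rot',best.round(3),'|rot|deg',np.degrees(np.linalg.norm(best)).round(1),'rows',max(np.linalg.norm(d)/4.17,np.degrees(np.linalg.norm(best))/7.16).round(1))
def st():
    s=bot.read_state(); Rc=R.from_rotvec(s['tcp_rot']).as_matrix()
    print('t',round(s['time'],2),'pos',s['tool_pos'].round(4),'F',s['wrist_force'].round(2),'w',round(s['width']*85.4,1),'q',s['q'].round(2)); print('yaw y',np.degrees(np.arctan2(Rc[1,1],Rc[0,1])).round(1),'x',Rc[:,0].round(3))
E
python3 - <<'E'
from h import *
st(); go((.13,.45,.42),0); print(R.from_rotvec(bot.read_state()['tcp_rot']).as_matrix().round(3))
E
```

```text
t 0.1 pos [0.181  0.6496 0.244 ] F [ 0.01 -0.25  0.16] w 85.3 q [ 1.26  0.26  1.61 -0.    1.27 -0.04]
yaw y 74.4 x [-0.001 -0.002 -1.   ]
dp [-17.55 -20.63   0.44] rot [1.299e+00 1.000e-03 2.000e-03] |rot|deg 74.4 rows 10.4
[[-0.001  0.268  0.963]
 [-0.002  0.963 -0.268]
 [-1.    -0.002 -0.   ]]
```

```bash
python3 -m creep '[{"grip":8.5,"dp":[-17.5,-20.6,0.5],"rotation":[0,0,0]},{"grip":8.5,"dp":[-17.5,-20.6,0.5],"rotation":[0,0,0]},{"grip":8.5,"dp":[-17.5,-20.6,0.5],"rotation":[0,0,0]},{"grip":8.5,"dp":[-17.5,-20.6,0.5],"rotation":[0,0,0]},{"grip":8.5,"dp":[-17.5,-20.6,0.5],"rotation":[0,0,0]}]'
python3 - <<'E'
from h import *
st();go((.13,.45,.42),75);go((.32,.33,.42),75)
E
```

```text
time: 0.52
tool_pos: [0.1418, 0.4945, 0.3803]
tcp_rot: [0.212, 1.561, -0.215]
wrist_force: [0.6, 0.6, -0.2]
width: 0.992
t 0.52 pos [0.1418 0.4945 0.3803] F [ 0.6   0.63 -0.2 ] w 84.7 q [ 1.24 -0.1   1.75 -0.    1.49 -0.06]
yaw y 74.4 x [-0.001 -0.002 -1.   ]
dp [-3.96 -4.61  0.06] rot [-0.01  -0.     0.002] |rot|deg 0.6 rows 1.5
dp [ -3.95 -11.07  21.58] rot [-0.01  -0.     0.002] |rot|deg 0.6 rows 5.9
```

```bash
python3 -m creep '[{"grip":8.5,"dp":[-4,-7,6],"rotation":[0,0,0]},{"grip":8.5,"dp":[-4,-11,21.5],"rotation":[0,0,0]},{"grip":8.5,"dp":[-4,-11,21.5],"rotation":[0,0,0]},{"grip":8.5,"dp":[-4,-11,21.5],"rotation":[0,0,0]},{"grip":8.5,"dp":[-4,-11,21.5],"rotation":[0,0,0]}]'
python3 - <<'E'
from h import *
st();go((.32,.33,.42),74.4);go((.43,.12,.42),74.4)
E
```

```text
time: 0.93
tool_pos: [0.2884, 0.3566, 0.4157]
tcp_rot: [0.213, 1.56, -0.212]
wrist_force: [1.3, -0.0, 0.5]
width: 0.997
t 0.93 pos [0.2884 0.3566 0.4157] F [ 1.25 -0.04  0.48] w 85.1 q [ 0.84 -0.21  1.79 -0.    1.57 -0.46]
yaw y 74.5 x [ 0.  0. -1.]
dp [-0.43 -1.72  3.75] rot [ 0.002  0.    -0.   ] |rot|deg 0.1 rows 1.0
dp [ -0.43 -19.01  19.97] rot [ 0.002  0.    -0.   ] |rot|deg 0.1 rows 6.6
```

```bash
python3 -m creep '[{"grip":8.5,"dp":[-0.5,-2,4],"rotation":[0,0,0]},{"grip":8.5,"dp":[-0.5,-19,20],"rotation":[0,0,0]},{"grip":8.5,"dp":[-0.5,-19,20],"rotation":[0,0,0]},{"grip":8.5,"dp":[-0.5,-19,20],"rotation":[0,0,0]},{"grip":8.5,"dp":[-0.5,-19,20],"rotation":[0,0,0]}]'
python3 - <<'E'
from h import *
st();go((.43,.12,.42),74.4);go((.47,-.2,.35),74.4)
E
```

```text
time: 1.35
tool_pos: [0.397, 0.1813, 0.4201]
tcp_rot: [0.213, 1.56, -0.213]
wrist_force: [0.8, 0.4, 0.0]
width: 0.998
t 1.35 pos [0.397  0.1813 0.4201] F [0.77 0.43 0.03] w 85.2 q [ 0.37 -0.26  1.81  0.    1.59 -0.93]
yaw y 74.4 x [-0.  0. -1.]
dp [ 0.01 -5.02  4.82] rot [ 0.001 -0.     0.   ] |rot|deg 0.0 rows 1.7
dp [  7.01 -34.77  17.26] rot [ 0.001 -0.     0.   ] |rot|deg 0.0 rows 9.5
```

```bash
python3 -m creep '[{"grip":8.5,"dp":[0.5,-35,17],"rotation":[0,0,0]},{"grip":8.5,"dp":[1,-35,17],"rotation":[0,0,0]},{"grip":8.5,"dp":[4,-35,17],"rotation":[0,0,0]},{"grip":8.5,"dp":[7,-35,17],"rotation":[0,0,0]},{"grip":8.5,"dp":[7,-35,17],"rotation":[0,0,0]}]'
python3 - <<'E'
from h import *
st();go((.506,-.398,.22),76)
E
```

```text
time: 1.77
tool_pos: [0.4334, -0.0212, 0.394]
tcp_rot: [0.214, 1.559, -0.213]
wrist_force: [1.4, -0.2, 0.5]
width: 0.993
t 1.77 pos [ 0.4334 -0.0212  0.394 ] F [ 1.4  -0.25  0.51] w 84.8 q [-0.11 -0.26  1.86  0.    1.54 -1.41]
yaw y 74.4 x [ 0.001 -0.    -1.   ]
dp [ 17.41 -34.35  17.09] rot [-0.028  0.001 -0.   ] |rot|deg 1.6 rows 10.1
```

```bash
python3 -m creep '[{"grip":8.5,"dp":[14,-34.4,17],"rotation":[0,0,0]},{"grip":8.5,"dp":[14,-34.4,17],"rotation":[0,0,0]},{"grip":8.5,"dp":[14,-34.4,17],"rotation":[0,0,0]},{"grip":8.5,"dp":[14,-34.4,17],"rotation":[0,0,0]},{"grip":8.5,"dp":[14,-34.4,17],"rotation":[0,0,0]}]'
python3 - <<'E'
from h import *
st();go((.506,-.398,.25),76)
E
```

```text
time: 2.18
tool_pos: [0.4696, -0.2134, 0.3217]
tcp_rot: [0.214, 1.56, -0.214]
wrist_force: [1.9, 0.7, 0.7]
width: 0.994
t 2.18 pos [ 0.4696 -0.2134  0.3217] F [1.86 0.66 0.66] w 84.9 q [-0.47 -0.08  1.84  0.    1.38 -1.77]
yaw y 74.4 x [-0.  0. -1.]
dp [  7.17 -16.8    8.48] rot [-0.028 -0.    -0.   ] |rot|deg 1.6 rows 4.8
```

```bash
python3 -m creep '[{"grip":8.5,"dp":[7,-16.8,8.5],"rotation":[0,0,0]},{"grip":8.5,"dp":[7,-16.8,8.5],"rotation":[0,0,0]},{"grip":8.5,"dp":[7,-16.8,8.5],"rotation":[0,0,0]},{"grip":8.5,"dp":[7,-16.8,8.5],"rotation":[0,0,0]},{"grip":8.5,"dp":[7,-16.8,8.5],"rotation":[0,0,0]}]'
python3 - <<'E'
from h import *
snap('wrist','w1');st();c=bot.get_calibration('wrist');print(c)
E
```

```text
time: 2.6
tool_pos: [0.5062, -0.3985, 0.2506]
tcp_rot: [0.215, 1.562, -0.214]
wrist_force: [0.4, -1.1, 0.1]
width: 0.996
t 2.65 pos [ 0.5059 -0.4028  0.2471] F [ 2.29 -3.79 -0.86] w 84.8 q [-0.71  0.21  1.66 -0.    1.27 -2.  ]
yaw y 74.3 x [-0.004 -0.001 -1.   ]
{'fx': 309.70691628693146, 'fy': 309.70691628693146, 'cx': 318.8017593165975, 'cy': 195.91100009355188, 'rvec': array([-2.28128012, -1.7274131 , -0.28560637]), 'tvec': array([ 0.25304963, -0.6065313 ,  0.18700225])}
```

View pics/w1.png

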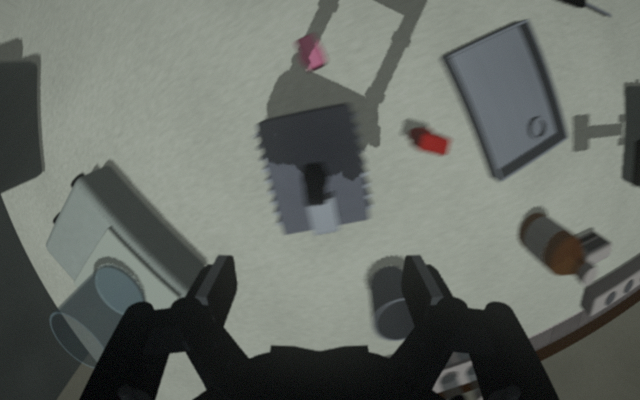

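```bash
cat >> h.py <<'E'
def wcloud(z):
    v,u=np.mgrid[:400,:640].astype(float);x=(u-z['cx'])/z['fx'];y=(v-z['cy'])/z['fy'];r=np.hypot(x,y)+1e-9
    k=np.tan(np.minimum(r,1.45))/r; d=z['d'];c=np.stack([x*k*d,y*k*d,d],-1)
    M=R.from_rotvec(z['rvec']).as_matrix(); return (c-z['tvec'])@M
def wproj(z,P):
    c=R.from_rotvec(z['rvec']).apply(np.atleast_2d(P))+z['tvec'];n=np.hypot(c[:,0],c[:,1]);th=np.arctan2(n,c[:,2])
    return np.c_[c[:,0]/n*th*z['fx']+z['cx'],c[:,1]/n*th*z['fy']+z['cy']]
E
python3 - <<'E'
from h import *
snap('wrist','w2');st()
z=load('w2');crop('w2',240,80,400,250,4,'c5')
P=wcloud(z);ok=z['d']>0
for a,b in((.11,.125),(.085,.125)):
  m=ok&np.all((P>(.45,-.44,a))&(P<(.55,-.35,b)),-1);q=P[m];print(len(q),cv2.minAreaRect(q[:,:2].astype(np.float32)*1000),q[:,2].max())
E
```

```text
t 2.7 pos [ 0.5053 -0.3995  0.2479] F [-0.47 -0.06 -0.23] w 84.8 q [-0.71  0.21  1.67 -0.    1.27 -2.  ]
yaw y 74.2 x [-0.005  0.003 -1.   ]
818 ((504.52789306640625, -401.0758056640625), (19.969266891479492, 34.64753723144531), 78.74090576171875) 0.11629200272510784
943 ((504.4970703125, -401.0696716308594), (19.969266891479492, 34.710350036621094), 78.74090576171875) 0.11629200272510784
```

View pics/c5.png

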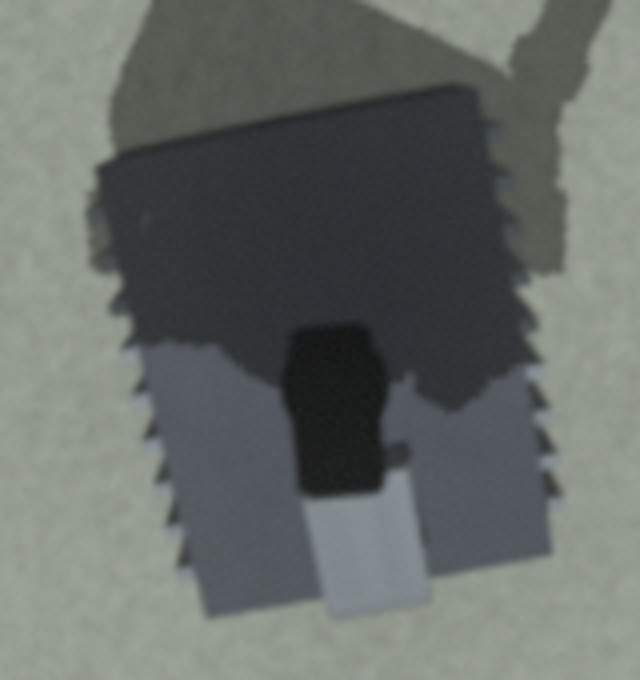

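Run:
```python
from h import *
st();go((.5045,-.4005,.16),78.5);go((.5045,-.4005,.0995),78.5)
```

```text
t 2.7 pos [ 0.5053 -0.3995  0.2479] F [-0.47 -0.06 -0.23] w 84.8 q [-0.71  0.21  1.67 -0.    1.27 -2.  ]
yaw y 74.2 x [-0.005  0.003 -1.   ]
dp [ 8.79 -0.13  0.  ] rot [-0.075 -0.006 -0.001] |rot|deg 4.3 rows 2.1
dp [14.84 -0.14  0.04] rot [-0.075 -0.006 -0.001] |rot|deg 4.3 rows 3.6
```

```bash
python3 -m creep '[{"grip":8.5,"dp":[4,-0.1,0],"rotation":[-0.075,0,0]},{"grip":8.5,"dp":[7,-0.1,0],"rotation":[-0.075,0,0]},{"grip":8.5,"dp":[9,-0.1,0],"rotation":[-0.075,0,0]},{"grip":8.5,"dp":[9,-0.1,0],"rotation":[-0.075,0,0]},{"grip":8.5,"dp":[9,-0.1,0],"rotation":[-0.075,0,0]}]' 30
python3 - <<'E'
from h import *
st();go((.5045,-.4008,.0995),78.5)
E
```

```text
time: 3.12
tool_pos: [0.5056, -0.3956, 0.1615]
tcp_rot: [0.156, 1.568, -0.152]
wrist_force: [-0.1, -0.1, 1.0]
width: 0.994
t 3.12 pos [ 0.5056 -0.3956  0.1615] F [-0.15 -0.08  1.02] w 84.9 q [-0.7   0.27  1.76  0.    1.12 -2.08]
yaw y 78.7 x [-0.003  0.003 -1.   ]
dp [ 6.2  -0.54  0.01] rot [ 0.004 -0.003 -0.002] |rot|deg 0.3 rows 1.5
```

```bash
python3 -m creep '[{"grip":8.5,"dp":[2,-0.5,0],"rotation":[0,0,0]},{"grip":8.5,"dp":[4,-0.5,0],"rotation":[0,0,0]},{"grip":8.5,"dp":[5,-0.5,0],"rotation":[0,0,0]},{"grip":8.5,"dp":[5,-0.5,0],"rotation":[0,0,0]},{"grip":8.5,"dp":[5,-0.5,0],"rotation":[0,0,0]}]'
python3 - <<'E'
from h import *
snap('wrist','w3');st();go((.5045,-.4008,.0995),78.5);crop('w3',220,160,420,360,3,'c6')
z=load('w3');P=wcloud(z);ok=z['d']>0
m=ok&np.all((P>(.45,-.43,.105))&(P<(.55,-.37,.12)),-1);q=P[m];print(len(q),cv2.minAreaRect(q[:,:2].astype(np.float32)*1000),q[:,2].max())
E
```

```text
time: 3.53
tool_pos: [0.506, -0.402, 0.114]
tcp_rot: [0.154, 1.564, -0.155]
wrist_force: [-0.7, 0.2, 0.5]
width: 0.993
t 3.58 pos [ 0.5065 -0.4025  0.1147] F [-0.19  0.02  1.12] w 85.0 q [-0.71  0.32  1.79  0.    1.03 -2.08]
yaw y 78.7 x [ 0.002 -0.002 -1.   ]
dp [ 1.52  0.13 -0.23] rot [0.004 0.002 0.001] |rot|deg 0.3 rows 0.4
2537 ((504.03240966796875, -400.71185302734375), (20.14695167541504, 34.30038070678711), 78.6432876586914) 0.11591875813621752
```

View pics/c6.png

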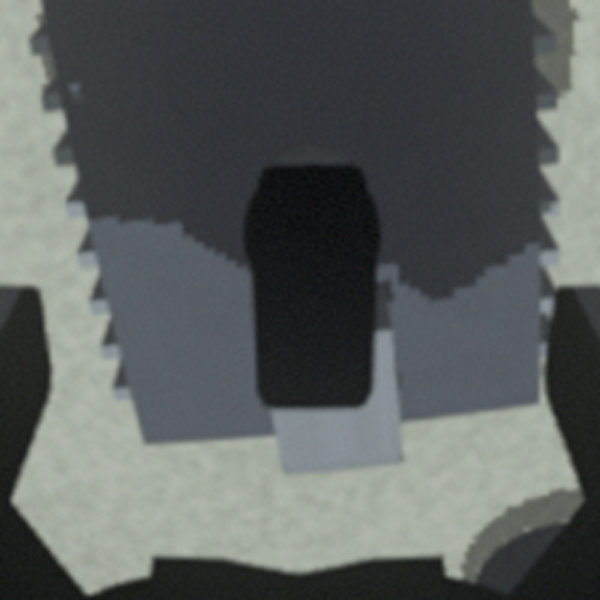

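```bash
python3 -m creep '[{"grip":8.5,"dp":[1.5,0.1,-0.2],"rotation":[0,0,0]},{"grip":8.5,"dp":[1.5,0.1,-0.2],"rotation":[0,0,0]},{"grip":1,"dp":[1.5,0.1,-0.2],"rotation":[0,0,0]},{"grip":1,"dp":[1.5,0.1,-0.2],"rotation":[0,0,0]},{"grip":1,"dp":[1.5,0.1,-0.2],"rotation":[0,0,0]}]' 50
python3 -m creep '[{"grip":1,"dp":[0,0,0],"rotation":[0,0,0]},{"grip":1,"dp":[0,0,0],"rotation":[0,0,0]},{"grip":1,"dp":[0,0,0],"rotation":[0,0,0]},{"grip":1,"dp":[0,0,0],"rotation":[0,0,0]},{"grip":1,"dp":[0,0,0],"rotation":[0,0,0]}]'
python3 - <<'E'
from h import *
st()
E
```

```text
time: 4.0
tool_pos: [0.5045, -0.4011, 0.0991]
tcp_rot: [0.154, 1.564, -0.155]
wrist_force: [0.3, 0.0, -0.7]
width: 0.596
time: 4.42
tool_pos: [0.5042, -0.4003, 0.0983]
tcp_rot: [0.155, 1.565, -0.154]
wrist_force: [-0.3, 2.8, 3.8]
width: 0.227
t 4.42 pos [ 0.5042 -0.4003  0.0983] F [-0.3   2.81  3.83] w 19.4 q [-0.71  0.33  1.81  0.    1.01 -2.08]
yaw y 78.7 x [ 0.001  0.    -1.   ]
```

Gripped at 19.4 mm. Pull up.

```bash
python3 -m creep '[{"grip":1,"dp":[-0.4,0,0],"rotation":[0,0,0]},{"grip":1,"dp":[-0.8,0,0],"rotation":[0,0,0]},{"grip":1,"dp":[-1.2,0,0],"rotation":[0,0,0]},{"grip":1,"dp":[-1.6,0,0],"rotation":[0,0,0]},{"grip":1,"dp":[-2.0,0,0],"rotation":[0,0,0]}]'
python3 -m creep '[{"grip":1,"dp":[-1,0,0],"rotation":[0,0,0]},{"grip":1,"dp":[-2,0,0],"rotation":[0,0,0]},{"grip":1,"dp":[-3,0,0],"rotation":[0,0,0]},{"grip":1,"dp":[-4,0,0],"rotation":[0,0,0]},{"grip":1,"dp":[-4,0,0],"rotation":[0,0,0]}]'
python3 - <<'E'
from h import *
snap('scene','s1');st();crop('s1',120,80,340,240,3.5,'c7')
E
```

```text
time: 4.83
tool_pos: [0.5036, -0.4005, 0.1182]
tcp_rot: [0.155, 1.566, -0.154]
wrist_force: [0.1, 0.4, 0.3]
width: 0.228
time: 5.25
tool_pos: [0.5053, -0.4022, 0.1619]
tcp_rot: [0.152, 1.56, -0.157]
wrist_force: [0.5, -1.0, 0.4]
width: 0.224
t 5.3 pos [ 0.5049 -0.4018  0.1605] F [ 0.2   0.14 -1.57] w 19.5 q [-0.71  0.27  1.76 -0.    1.11 -2.08]
yaw y 78.7 x [ 0.003 -0.003 -1.   ]
```

View pics/c7.png

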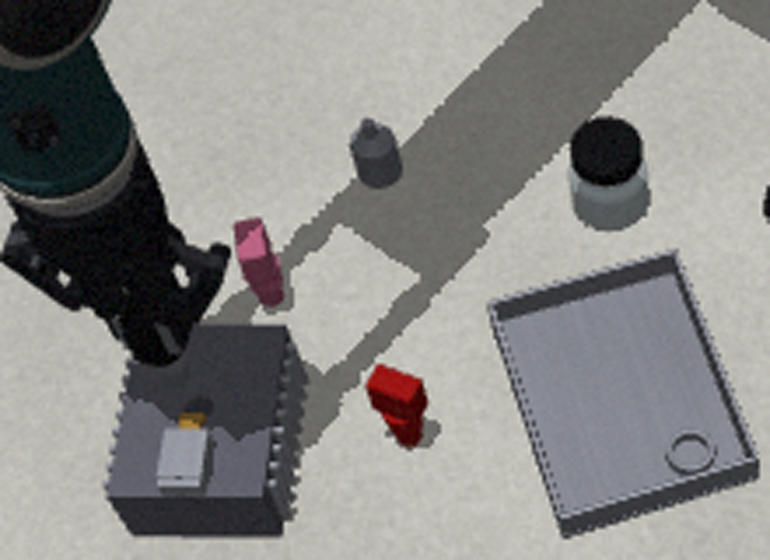

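```bash
python3 -m creep '[{"grip":1,"dp":[-4,2,0],"rotation":[0,0,0]},{"grip":1,"dp":[-4.5,5.5,0],"rotation":[0,0,0]},{"grip":1,"dp":[-4.5,9,-1],"rotation":[0,0,0]},{"grip":1,"dp":[-4.5,12.5,-2],"rotation":[0,0,0]},{"grip":1,"dp":[-4.5,16,-3.5],"rotation":[0,0,0]}]'
python3 - <<'E'
from h import *
st();go((.47,-.14,.19),78.7)
E
```

```text
time: 5.72
tool_pos: [0.501, -0.2356, 0.2029]
tcp_rot: [0.155, 1.564, -0.155]
wrist_force: [-0.0, 0.8, -0.6]
width: 0.231
t 5.72 pos [ 0.501  -0.2356  0.2029] F [-0.02  0.8  -0.62] w 19.8 q [-0.48  0.07  1.91  0.    1.16 -1.86]
yaw y 78.7 x [ 0.001 -0.    -1.   ]
dp [ 1.28  8.77 -4.91] rot [-0.     0.001  0.   ] |rot|deg 0.1 rows 2.4
```

```bash
python3 -m creep '[{"grip":1,"dp":[1,3.5,-2],"rotation":[0,0,0]},{"grip":1,"dp":[3,7,-4],"rotation":[0,0,0]},{"grip":1,"dp":[5,8.8,-4.9],"rotation":[0,0,0]},{"grip":1,"dp":[7,8.8,-4.9],"rotation":[0,0,0]},{"grip":1,"dp":[7,8.8,-4.9],"rotation":[0,0,0]}]'
python3 -m creep '[{"grip":1,"dp":[0,0,0],"rotation":[0,0,0]},{"grip":1,"dp":[0,0,0],"rotation":[0,0,0]}]'
python3 - <<'E'
from h import *
snap('scene','s2');snap('wrist','w4');st();go((.47,-.14,.067),78.7);crop('s2',210,60,400,240,3.5,'c8')
E
```

```text
time: 6.13
tool_pos: [0.4657, -0.1383, 0.1283]
tcp_rot: [0.154, 1.574, -0.151]
wrist_force: [-2.0, -0.3, -1.8]
width: 0.228
time: 6.3
tool_pos: [0.4708, -0.1417, 0.1338]
tcp_rot: [0.154, 1.564, -0.155]
wrist_force: [0.1, -0.1, -0.2]
width: 0.225
t 6.4 pos [ 0.4714 -0.1422  0.1345] F [ 0.28 -0.25 -1.35] w 19.5 q [-0.34  0.02  2.1  -0.    1.02 -1.72]
yaw y 78.7 x [ 0.003 -0.001 -1.   ]
dp [ 6.75  0.19 -0.2 ] rot [-0.001  0.003  0.001] |rot|deg 0.2 rows 1.6
```

View pics/c8.png

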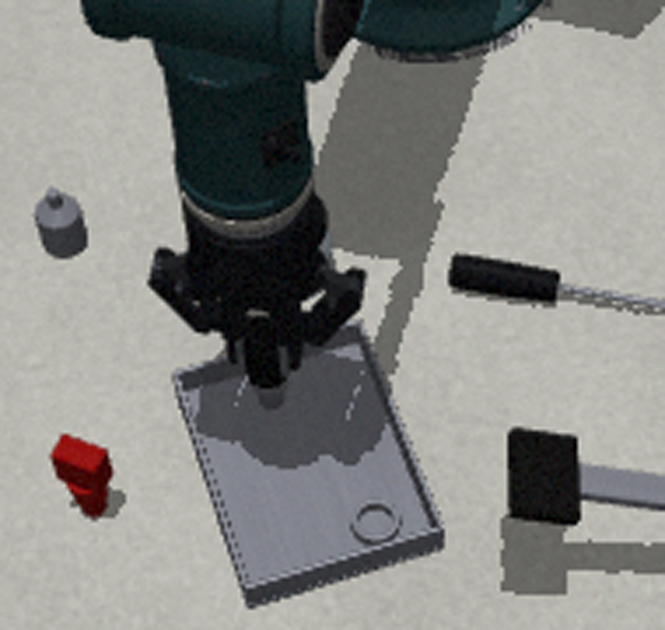

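View pics/w4.png

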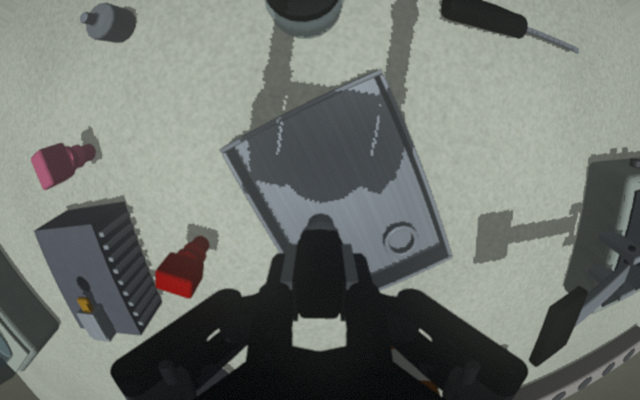

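```bash
python3 -m creep '[{"grip":1,"dp":[2.5,0,0],"rotation":[0,0,0]},{"grip":1,"dp":[5,0,0],"rotation":[0,0,0]},{"grip":1,"dp":[6.5,0,0],"rotation":[0,0,0]},{"grip":1,"dp":[6.9,0,0],"rotation":[0,0,0]},{"grip":1,"dp":[6.9,0,0],"rotation":[0,0,0]}]'
python3 -m creep '[{"grip":1,"dp":[0,0,0],"rotation":[0,0,0]},{"grip":1,"dp":[0,0,0],"rotation":[0,0,0]}]'
python3 - <<'E'
from h import *
st()
E
```

```text
time: 6.82
tool_pos: [0.4708, -0.1419, 0.0647]
tcp_rot: [0.155, 1.565, -0.155]
wrist_force: [0.2, 0.3, -1.0]
width: 0.224
time: 6.98
tool_pos: [0.4711, -0.1418, 0.0649]
tcp_rot: [0.155, 1.563, -0.156]
wrist_force: [0.1, -0.2, -1.8]
width: 0.227
t 6.98 pos [ 0.4711 -0.1418  0.0649] F [ 0.08 -0.19 -1.78] w 19.4 q [-0.34  0.11  2.15 -0.    0.88 -1.72]
yaw y 78.7 x [ 0.002 -0.001 -1.   ]
```

```bash
python3 -m creep '[{"grip":1,"dp":[0.1,0,0],"rotation":[0,0,0]},{"grip":1,"dp":[0.1,0,0],"rotation":[0,0,0]},{"grip":3,"dp":[0.1,0,0],"rotation":[0,0,0]},{"grip":4,"dp":[0.1,0,0],"rotation":[0,0,0]},{"grip":6,"dp":[0.1,0,0],"rotation":[0,0,0]}]'
python3 -m creep '[{"grip":8,"dp":[0,0,0],"rotation":[0,0,0]},{"grip":8,"dp":[0,0,0],"rotation":[0,0,0]},{"grip":8,"dp":[0,0,0],"rotation":[0,0,0]},{"grip":8,"dp":[-3,0,0],"rotation":[0,0,0]},{"grip":8,"dp":[-6,0,0],"rotation":[0,0,0]}]'
python3 -m creep '[{"grip":8,"dp":[-4,0,0],"rotation":[0,0,0]},{"grip":8,"dp":[-8,0,0],"rotation":[0,0,0]},{"grip":8,"dp":[-12,0,-4],"rotation":[0,0,0]},{"grip":8,"dp":[-13,0,-4],"rotation":[0,0,0]}]'
python3 - <<'E'
from h import *
snap('scene','s3');snap('wrist','w5');st()
E
```

```text
time: 7.4
tool_pos: [0.4699, -0.141, 0.0628]
tcp_rot: [0.155, 1.565, -0.155]
wrist_force: [-0.5, 0.1, -0.9]
width: 0.595
time: 7.82
tool_pos: [0.4675, -0.1401, 0.121]
tcp_rot: [0.156, 1.571, -0.153]
wrist_force: [1.0, 1.0, 0.7]
width: 0.936
time: 8.15
tool_pos: [0.4301, -0.1331, 0.2564]
tcp_rot: [0.153, 1.563, -0.155]
wrist_force: [-0.2, -0.3, -0.7]
width: 0.935
t 8.25 pos [ 0.432  -0.1337  0.2576] F [ 0.89 -0.96 -0.34] w 79.9 q [-0.36 -0.18  2.05 -0.    1.27 -1.73]
yaw y 78.7 x [ 0.008 -0.003 -1.   ]
```

View pics/s3.png

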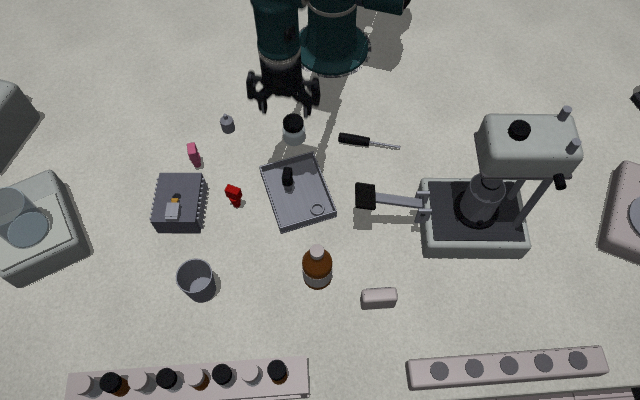

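View pics/w5.png

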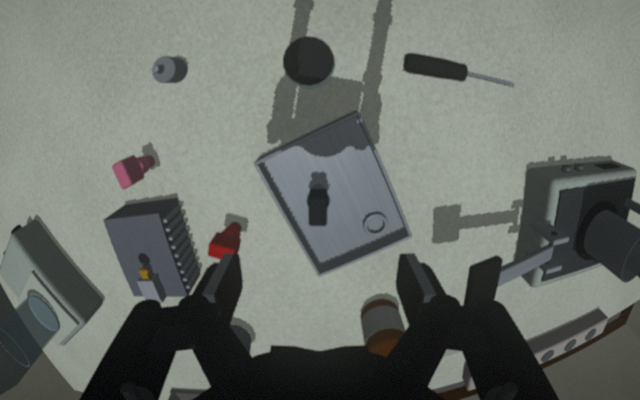

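Run:
```python
from h import *
z=load('s3');S=10;u0,v0=455,165
im=cv2.resize(z['p'][v0:240,u0:525,::-1],None,fx=S,fy=S,interpolation=cv2.INTER_CUBIC)
im=np.clip(im.astype(float)*1.8,0,255).astype(np.uint8)
cv2.imwrite('pics/c9a.png',im)
a=np.linspace(0,2*np.pi,100)
def circ(c,r,zz,col):
    P=np.c_[c[0]+r*np.cos(a),c[1]+r*np.sin(a),0*a+zz];q=(proj(z,P)-[u0,v0]+.5)*S
    cv2.polylines(im,[q.astype(int)],True,col,1)
c=(.598,.277)
circ(c,38,.175,0) if 0 else circ(c,.038,.175,(0,255,0))
for k in(.195,.204,.213): circ(c,.019,k,(0,0,255))
cv2.imwrite('pics/c9.png',im)
z0=load('s0'); print(cloud(z)[200,480],[world(z,u,v).round(4) for u,v in((492,188),(486,203),(492,186))])
```

```text
[0.62715107 0.25386651 0.17447168] [array([0.616 , 0.2736, 0.2019]), array([0.6333, 0.2658, 0.1713]), array([0.6146, 0.2722, 0.2077])]
```

View pics/c9.png

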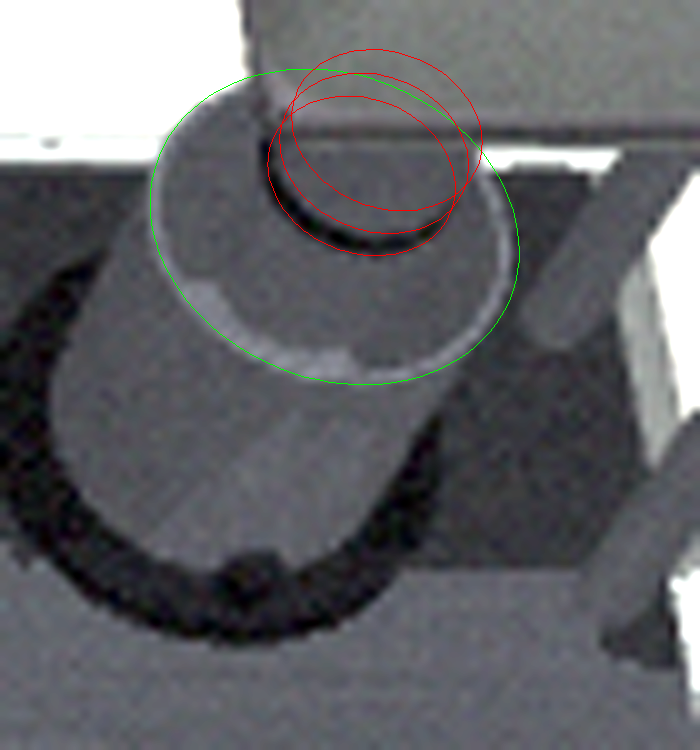

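View pics/c9a.png

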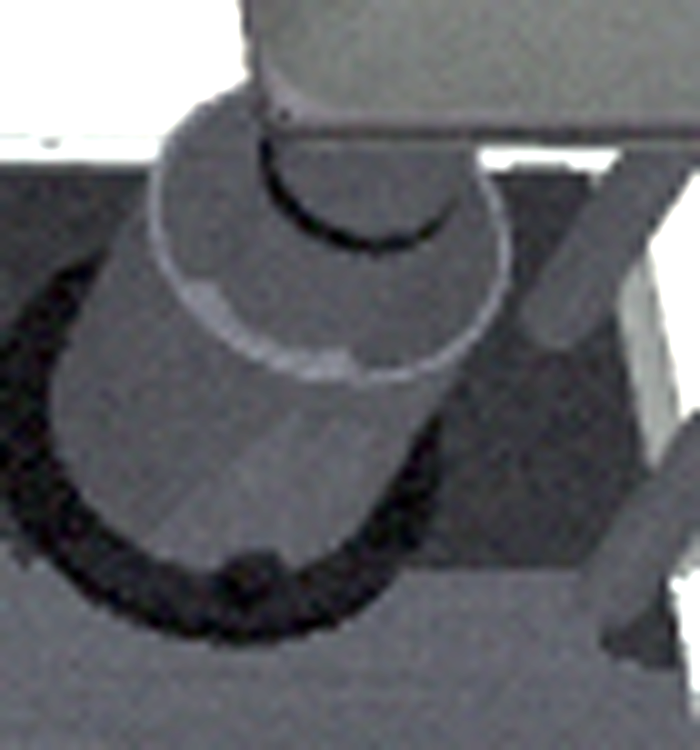

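```bash
python3 - <<'E'
from h import *
c=bot.get_calibration('wrist');s=bot.read_state()
Rc=R.from_rotvec(s['tcp_rot']);M=R.from_rotvec(c['rvec']).as_matrix()
p=-M.T@c['tvec'];print('cam pos in tool',Rc.inv().apply(p-s['tool_pos']).round(3));print('cam axes in tool (cols x,y,z)\n',(Rc.inv().as_matrix()@M.T).round(3))
z=load('s3');P=cloud(z);ok=z['d']>0
# head bottom visible? head front face min z
m=ok&np.all((P>(.5,.18,.2))&(P<(.7,.4,.4)),-1);q=P[m]
print(np.histogram(q[:,2],bins=20))
E
crop=1
python3 - <<'E'
import sys;sys.path.insert(0,'.')
from h import *
crop('w5',440,140,640,330,3,'c10')
E
```

```text
cam pos in tool [-0.128 -0.002 -0.084]
cam axes in tool (cols x,y,z)
 [[ 0.001 -0.329  0.944]
 [ 1.     0.    -0.001]
 [ 0.     0.944  0.329]]
(array([  85,   71,   57,   40,   30,   26,   29,   14,   27,  138,  434,
        430,  328,  345,  345,  429, 2379, 1306,  352,  198]), array([0.20011032, 0.20969878, 0.21928724, 0.22887571, 0.23846417,
       0.24805264, 0.2576411 , 0.26722956, 0.27681803, 0.28640649,
       0.29599496, 0.30558342, 0.31517188, 0.32476035, 0.33434881,
       0.34393728, 0.35352574, 0.3631142 , 0.37270267, 0.38229113,
       0.3918796 ]))
```

View pics/c10.png

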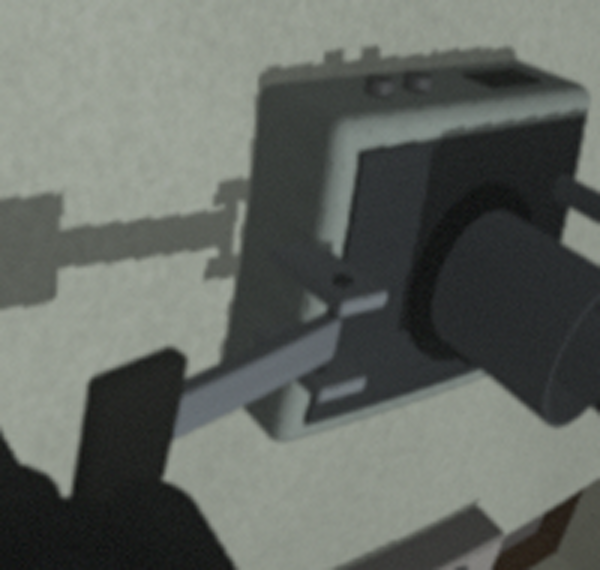

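```bash
cat >> h.py <<'E'
def gt(pos,th=30,yaw=85.3):
    s=bot.read_state();Rc=R.from_rotvec(s['tcp_rot']);a=np.radians(yaw);t=np.radians(th)
    h=np.array([np.cos(a),np.sin(a),0]);k=np.array([0,0,1.])
    x=np.sin(t)*h-np.cos(t)*k;y=np.cos(t)*h+np.sin(t)*k
    T=R.from_matrix(np.c_[x,y,np.cross(x,y)]);r=(Rc.inv()*T).as_rotvec()
    d=Rc.inv().apply(np.array(pos)-s['tool_pos'])*100
    print('dp',d.round(2),'rot',r.round(3),np.degrees(np.linalg.norm(r)).round(1))
E
python3 - <<'E'
from h import *
st();gt((.575,.03,.22))
E
```

```text
t 8.25 pos [ 0.432  -0.1337  0.2576] F [ 0.89 -0.96 -0.34] w 79.9 q [-0.36 -0.18  2.05 -0.    1.27 -1.73]
yaw y 78.7 x [ 0.008 -0.003 -1.   ]
dp [ 3.83 18.86 10.79] rot [-0.11   0.038  0.525] 30.8
```

```bash
python3 -m creep '[{"grip":0,"dp":[0,4,2],"rotation":[-0.02,0.008,0.1]},{"grip":0,"dp":[0.5,8,4.5],"rotation":[-0.045,0.016,0.21]},{"grip":0,"dp":[1,11.5,6.5],"rotation":[-0.065,0.024,0.32]},{"grip":0,"dp":[2,15,8.6],"rotation":[-0.09,0.03,0.43]},{"grip":0,"dp":[3.8,18.8,10.8],"rotation":[-0.11,0.038,0.525]}]' 40
python3 -m creep '[{"grip":0,"dp":[0,0,0],"rotation":[0,0,0]},{"grip":0,"dp":[0,0,0],"rotation":[0,0,0]},{"grip":0,"dp":[0,0,0],"rotation":[0,0,0]}]'
python3 - <<'E'
from h import *
st();snap('wrist','w6');st();gt((.575,.03,.19))
crop('w6',480,120,640,260,5,'c11')
E
```

```text
time: 8.67
tool_pos: [0.5675, 0.0211, 0.22]
tcp_rot: [0.479, 1.512, 0.35]
wrist_force: [0.0, -0.4, 0.3]
width: 0.224
time: 8.92
tool_pos: [0.5642, 0.0204, 0.218]
tcp_rot: [0.476, 1.52, 0.346]
wrist_force: [0.5, -0.5, 0.7]
width: -0.001
t 8.92 pos [0.5642 0.0204 0.218 ] F [ 0.5  -0.51  0.65] w -0.1 q [-0.3   0.13  1.9   0.53  1.29 -1.99]
yaw y 84.9 x [ 0.031  0.501 -0.865]
t 8.97 pos [0.5646 0.0202 0.2193] F [ 0.18 -0.64 -0.12] w 0.0 q [-0.3   0.13  1.9   0.53  1.29 -1.99]
yaw y 85.0 x [ 0.034  0.5   -0.865]
dp [ 3.06 -0.55  0.99] rot [-0.004 -0.007 -0.002] 0.5
```

View pics/w6.png

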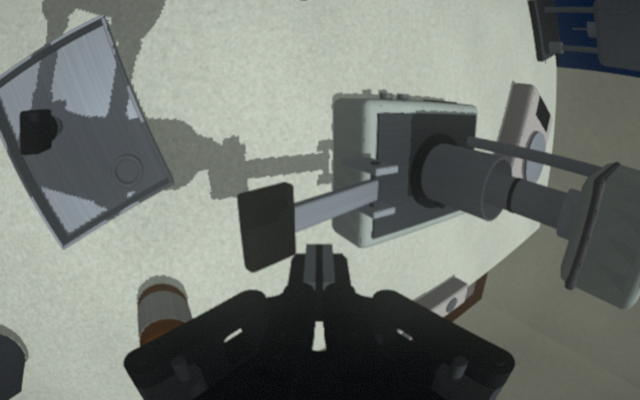

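View pics/c11.png

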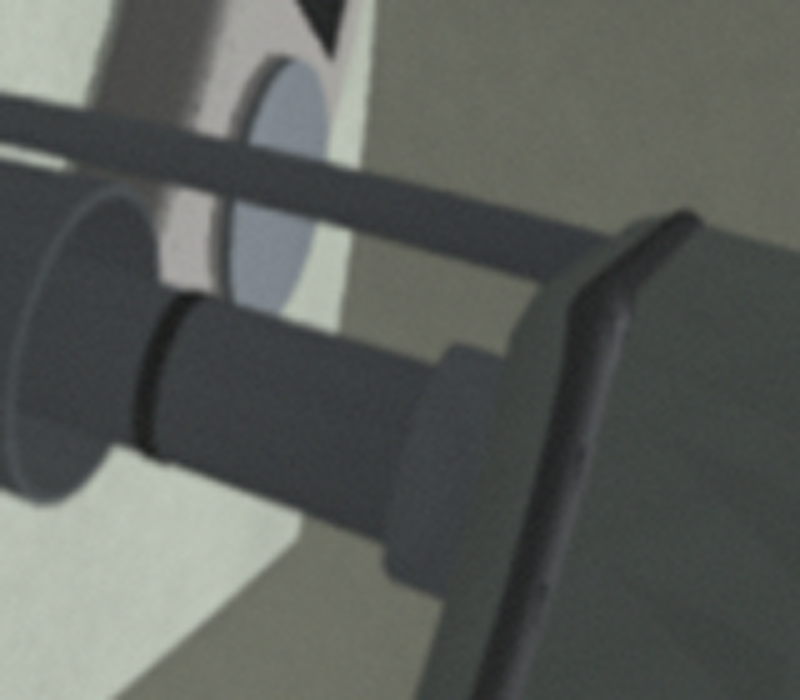

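```bash
cat >> h.py <<'E'
def ov(tag,out,c,rz,lz,box=(480,120,640,260),S=5,gain=1.6):
    z=load(tag);u0,v0,u1,v1=box
    im=cv2.resize(z['p'][v0:v1,u0:u1,::-1],None,fx=S,fy=S,interpolation=cv2.INTER_CUBIC)
    im=np.clip(im*gain,0,255).astype(np.uint8);a=np.linspace(0,2*np.pi,200);f=wproj if tag[0]=='w' else proj
    def circ(r,zz,col):
        P=np.c_[c[0]+r*np.cos(a),c[1]+r*np.sin(a),0*a+zz];q=(f(z,P)-[u0,v0]+.5)*S
        cv2.polylines(im,[q.astype(int)],True,col,1)
    circ(.038,rz,(0,255,0))
    for l in np.atleast_1d(lz): circ(.019,l,(0,0,255))
    cv2.imwrite(f'pics/{out}.png',im)
E
python3 - <<'E'
from h import *
ov('w6','o1',(.597,.277),.175,(.1945,.1995))
E
```

```text
(no output)
```

View pics/o1.png

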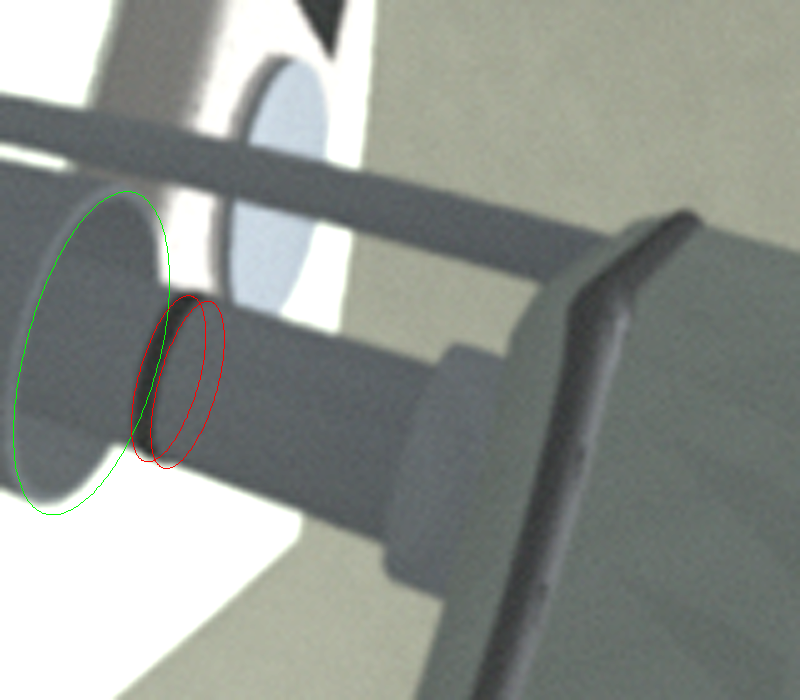

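```bash
cat >> h.py <<'E'
from scipy.optimize import least_squares
def fit(tag,rim,la,lb,box=(480,120),S=5,rz=None):
    """rim pts outer; la lower line edge pts, lb upper (in enlarged px). free: cx,cy,[rz], l"""
    z=load(tag);a=np.linspace(0,2*np.pi,2000);f=wproj if tag[0]=='w' else proj
    T=lambda p:np.array(p)/S+box-.5
    def dist(c,r,zz,pts):
        q=f(z,np.c_[c[0]+r*np.cos(a),c[1]+r*np.sin(a),0*a+zz]).astype(float)
        return np.array([np.hypot(*(q-p).T).min() for p in T(pts)])
    def res(v):
        k=v[3] if rz is None else rz
        return np.r_[dist(v[:2],.038,k,rim),dist(v[:2],.019,v[2]-.0025,la),dist(v[:2],.019,v[2]+.0025,lb)]
    x0=[.597,.277,.197]+([.18] if rz is None else [])
    r=least_squares(res,x0,x_scale=.001,diff_step=1e-4);print(tag,r.x.round(4),'res',res(r.x).round(2));return r.x
E
python3 - <<'E'
from h import *
im=cv2.imread('pics/o1.png')
rim=[(115,185),(60,240),(25,315),(9,400),(14,470),(45,504),(85,480)]
la=[(160,325),(142,370),(135,420)];lb=[(172,345),(162,375),(155,425)]
x=fit('w6',rim,la,lb,rz=.175)
ov('w6','o2',x[:2],.175,(x[2]-.0025,x[2]+.0025))
x=fit('w6',rim,la,lb)
E
```

```text
w6 [0.5939 0.2742 0.199 ] res [0.77 0.57 0.18 0.13 0.02 0.41 1.3  0.37 0.03 0.12 0.03 0.12 0.05]
w6 [0.5977 0.2831 0.195  0.1698] res [0.26 0.5  0.07 0.04 0.02 0.28 0.5  0.2  0.08 0.12 0.02 0.04 0.06]
```

View pics/o2.png

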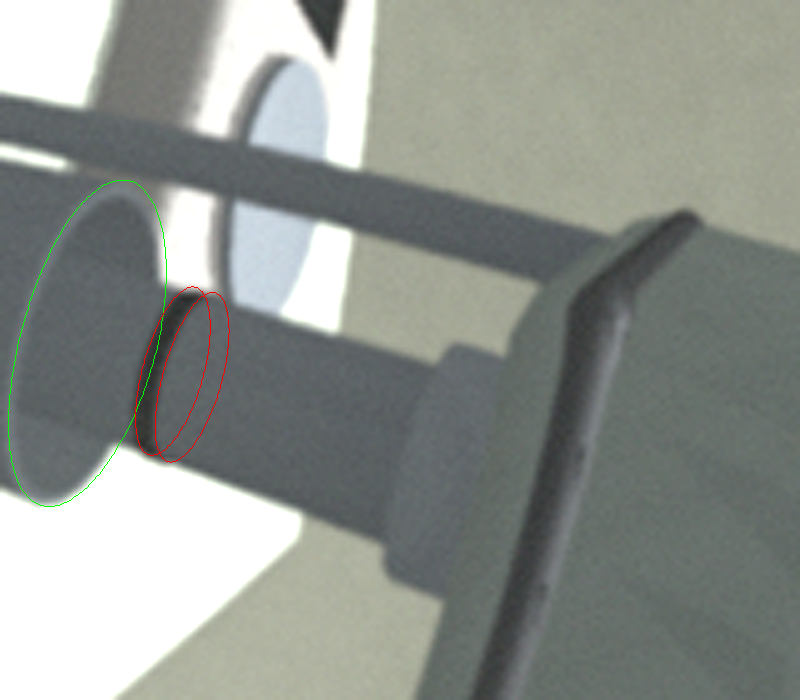

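Run:
```python
from h import *
gt((.576,.032,.168))
```

```text
dp [ 5.07 -1.47  1.09] rot [-0.004 -0.007 -0.002] 0.5
```

```bash
python3 -m creep '[{"grip":0,"dp":[1.7,-0.5,1],"rotation":[0,0,0]},{"grip":0,"dp":[3.4,-1,1.1],"rotation":[0,0,0]},{"grip":0,"dp":[4.5,-1.3,1.1],"rotation":[0,0,0]},{"grip":0,"dp":[5,-1.5,1.1],"rotation":[0,0,0]},{"grip":0,"dp":[5,-1.5,1.1],"rotation":[0,0,0]}]'
python3 - <<'E'
from h import *
snap('wrist','w7');st();gt((.576,.030,.14));crop('w7',200,150,400,310,4,'c12')
E
```

```text
time: 9.38
tool_pos: [0.5752, 0.032, 0.1683]
tcp_rot: [0.476, 1.518, 0.347]
wrist_force: [-0.5, 0.8, -0.3]
width: 0.004
t 9.43 pos [0.5759 0.0318 0.1692] F [-0.37  0.22  0.26] w -0.1 q [-0.28  0.19  1.93  0.55  1.2  -2.02]
yaw y 85.0 x [ 0.034  0.501 -0.865]
dp [ 2.43 -1.61  0.05] rot [-0.004 -0.007 -0.002] 0.5
```

View pics/c12.png

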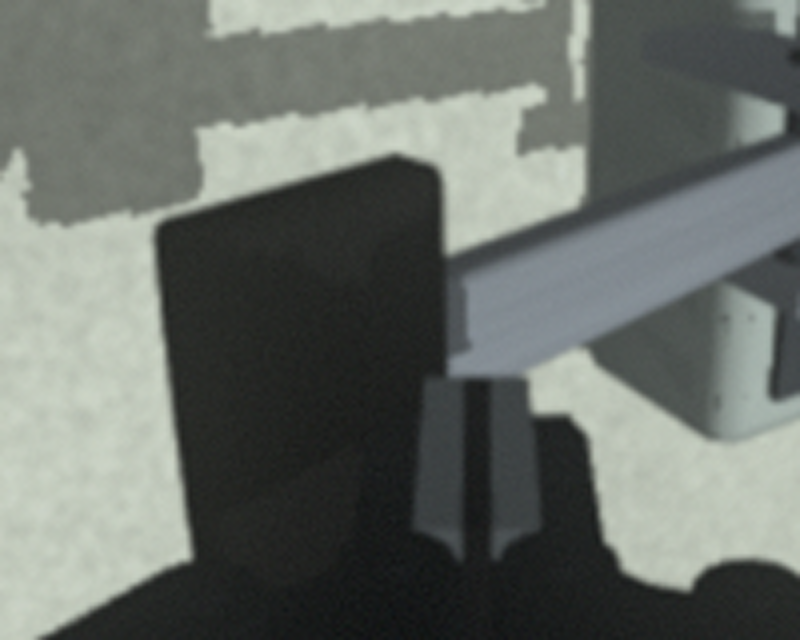

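Run:
```python
from h import *
gt((.576,.018,.168));gt((.576,.018,.15))
```

```text
dp [-0.59 -1.24  0.13] rot [-0.004 -0.007 -0.002] 0.5
dp [ 0.97 -2.15  0.14] rot [-0.004 -0.007 -0.002] 0.5
```

```bash
python3 -m creep '[{"grip":0,"dp":[-0.6,-1.2,0.1],"rotation":[0,0,0]},{"grip":0,"dp":[-0.6,-1.2,0.1],"rotation":[0,0,0]},{"grip":0,"dp":[-0.1,-1.5,0.1],"rotation":[0,0,0]},{"grip":0,"dp":[0.4,-1.8,0.1],"rotation":[0,0,0]},{"grip":0,"dp":[0.9,-2.1,0.1],"rotation":[0,0,0]}]' 
python3 -m creep '[{"grip":0,"dp":[0,0,0],"rotation":[0,0,0]},{"grip":0,"dp":[0,0,0],"rotation":[0,0,0]}]'
python3 - <<'E'
from h import *
st();snap('wrist','w8');crop('w8',200,150,400,310,4,'c13');gt((.576,.016,.126))
E
```

```text
time: 9.85
tool_pos: [0.577, 0.0174, 0.1512]
tcp_rot: [0.476, 1.514, 0.347]
wrist_force: [-1.7, -4.6, 9.1]
width: 0.003
time: 10.02
tool_pos: [0.577, 0.0178, 0.1514]
tcp_rot: [0.476, 1.515, 0.347]
wrist_force: [-1.7, -2.1, 8.0]
width: 0.001
t 10.02 pos [0.577  0.0178 0.1514] F [-1.66 -2.14  8.03] w 0.1 q [-0.3   0.22  1.93  0.56  1.18 -2.05]
yaw y 85.1 x [ 0.036  0.501 -0.864]
dp [ 2.12 -1.45 -0.06] rot [-0.003 -0.005 -0.003] 0.4
```

View pics/c13.png

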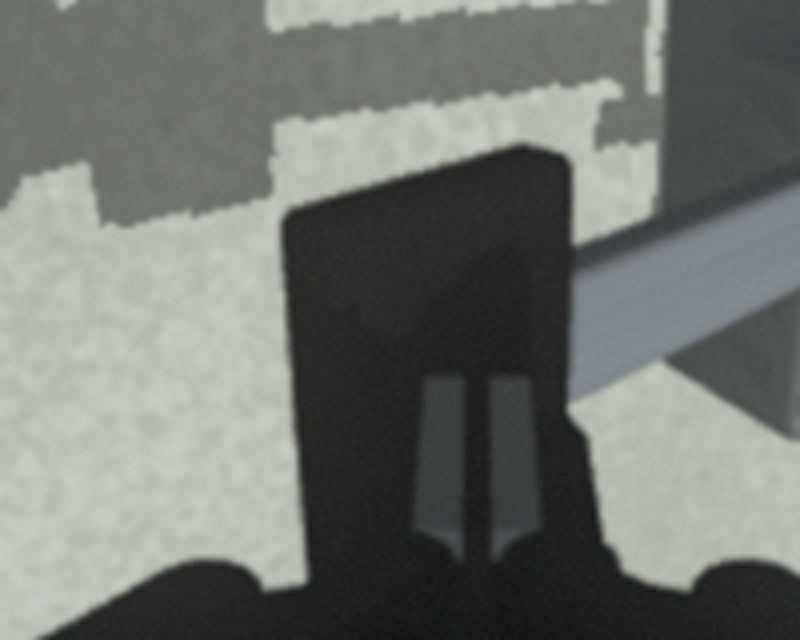

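```bash
python3 -m creep '[{"grip":0,"dp":[0.4,-0.3,0],"rotation":[0,0,0]},{"grip":0,"dp":[0.8,-0.6,0],"rotation":[0,0,0]},{"grip":0,"dp":[1.2,-0.9,0],"rotation":[0,0,0]},{"grip":0,"dp":[1.6,-1.1,0],"rotation":[0,0,0]},{"grip":0,"dp":[1.6,-1.1,0],"rotation":[0,0,0]}]' 
python3 -m creep '[{"grip":0,"dp":[0,0,0],"rotation":[0,0,0]},{"grip":0,"dp":[0,0,0],"rotation":[0,0,0]}]'
python3 - <<'E'
from h import *
st();snap('wrist','w9');crop('w9',440,120,600,260,5,'c14')
E
```

```text
time: 10.48
tool_pos: [0.5773, 0.0155, 0.1321]
tcp_rot: [0.475, 1.513, 0.346]
wrist_force: [-0.0, -3.5, 10.1]
width: -0.003
time: 10.65
tool_pos: [0.5774, 0.0156, 0.1328]
tcp_rot: [0.475, 1.513, 0.347]
wrist_force: [-2.9, -5.5, 9.5]
width: -0.001
t 10.65 pos [0.5774 0.0156 0.1328] F [-2.87 -5.5   9.49] w -0.1 q [-0.3   0.24  1.94  0.56  1.15 -2.08]
yaw y 85.1 x [ 0.037  0.5   -0.865]
```

View pics/w9.png

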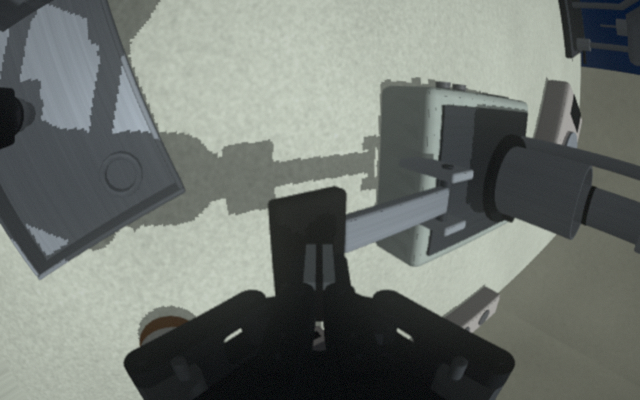

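View pics/c14.png

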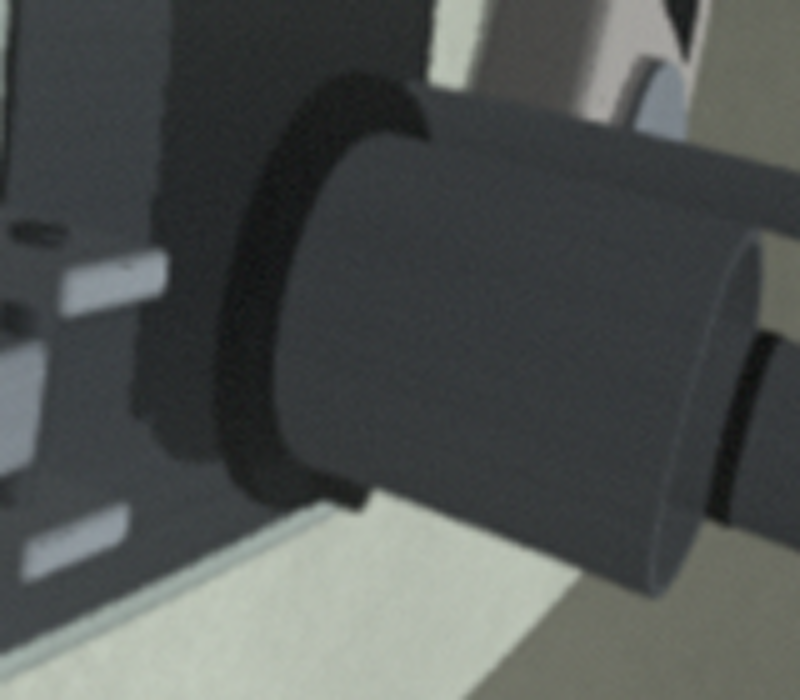

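Run:
```python
from h import *
crop('w9',550,150,640,250,8,'c15')
```

```text
(no output)
```

View pics/c15.png

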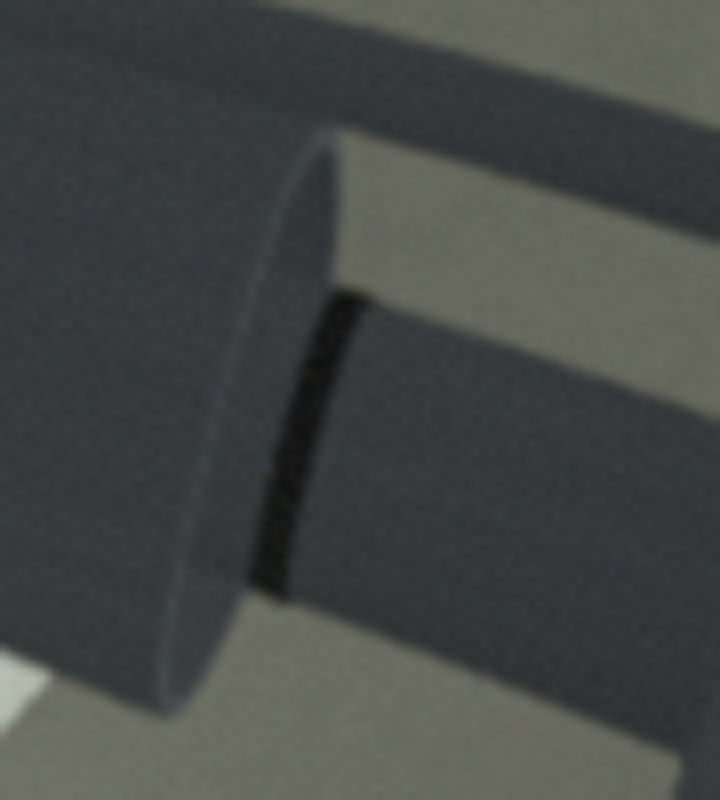

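Run:
```python
from h import *
rim=[(320,130),(285,185),(245,300),(205,450),(178,570),(162,670),(168,715)]
la=[(322,320),(285,430),(262,530),(250,582)];lb=[(352,330),(315,430),(295,530),(287,590)]
x=fit('w9',rim,la,lb,box=(550,150),S=8);print('gap',x[2]-x[3])
ov('w9','o3',x[:2],x[3],(x[2]-.0025,x[2]+.0025),box=(550,150,640,250),S=8)
import h
# fixed axis variants
for cy in(.271,.274,.277,.281):
    def res(v,cy=cy):
        return 0
```

```text
w9 [0.5706 0.1982 0.2097 0.1943] res [3.67 0.32 3.24 3.67 2.04 1.07 4.3  1.09 0.93 1.36 1.27 1.34 1.94 1.03
 0.26]
gap 0.015435225963991134
```

View pics/o3.png

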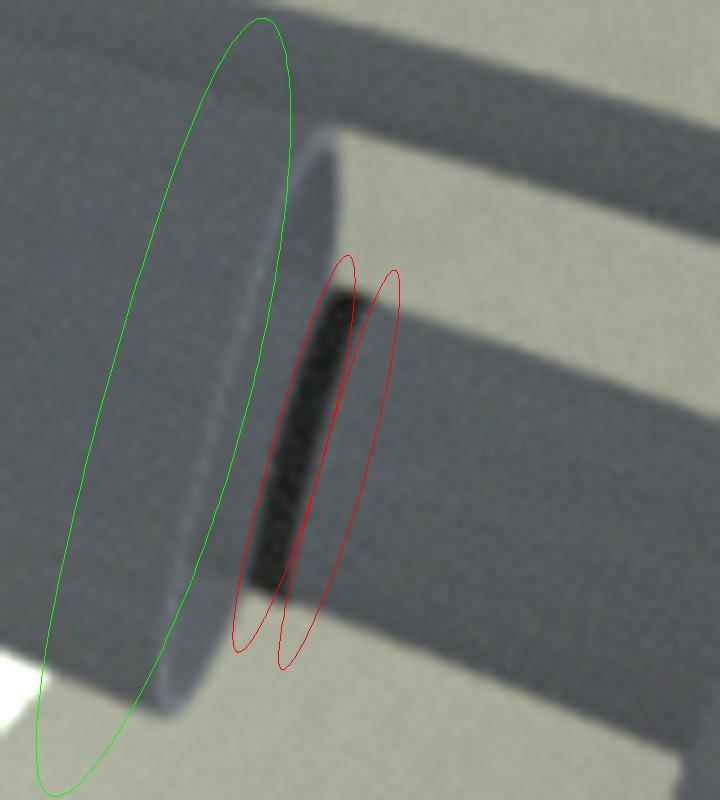

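```bash
python3 - <<'E'
s=open('h.py').read()
s=s.replace("return np.r_[dist(v[:2],.038,k,rim)","return np.r_[(v[:2]-np.array([.596,.277]))/.004,dist(v[:2],.038,k,rim)")
s=s.replace("r=least_squares(res,x0,x_scale=.001,diff_step=1e-4)","r=least_squares(res,x0,x_scale=.001,diff_step=1e-3,loss='soft_l1')")
open('h.py','w').write(s)
E
python3 - <<'E'
from h import *
rim=[(320,130),(285,185),(245,300),(205,450),(178,570),(162,670),(168,715)]
la=[(322,320),(285,430),(262,530),(250,582)];lb=[(352,330),(315,430),(295,530),(287,590)]
x=fit('w9',rim,la,lb,box=(550,150),S=8);print('gap',x[2]-x[3])
ov('w9','o3',x[:2],x[3],(x[2]-.0025,x[2]+.0025),box=(550,150,640,250),S=8)
rim=[(115,185),(60,240),(25,315),(9,400),(14,470),(45,504),(85,480)]
la=[(160,325),(142,370),(135,420)];lb=[(172,345),(162,375),(155,425)]
x=fit('w6',rim,la,lb);print('gap',x[2]-x[3])
E
```

```text
w9 [0.5959 0.276  0.1977 0.1808] res [-0.02 -0.25  4.85  0.02  3.42  3.89  2.    1.84  5.72  0.28  0.36  0.56
  0.07  0.48  0.85  0.11  0.19]
gap 0.016906472803084854
w6 [0.5956 0.278  0.1972 0.1727] res [-0.1   0.26  0.32  0.56  0.1   0.02  0.05  0.13  0.94  0.3   0.05  0.1
  0.03  0.08  0.01]
gap 0.024537939587216007
```

View pics/o3.png

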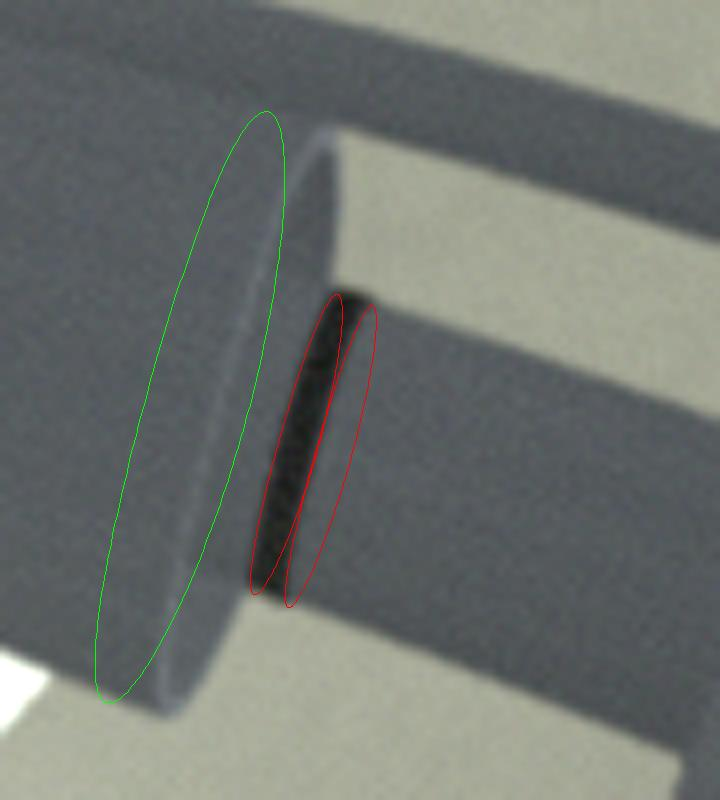

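```bash
sed -i 's/\[.18\] if rz/[R0] if rz/; s/^def fit/R0=.18\ndef fit/' h.py
python3 - <<'E'
import h
from h import *
h.R0=.191
rim=[(320,130),(285,185),(245,300),(205,450),(178,570),(162,670),(168,715)]
la=[(322,320),(285,430),(262,530),(250,582)];lb=[(352,330),(315,430),(295,530),(287,590)]
x=fit('w9',rim,la,lb,box=(550,150),S=8);print('gap',x[2]-x[3])
ov('w9','o3',x[:2],x[3],(x[2]-.0025,x[2]+.0025),box=(550,150,640,250),S=8)
E
```

```text
w9 [0.5955 0.2779 0.1974 0.1893] res [-0.14  0.23  0.27  0.34  0.31  0.04  0.22  0.25  0.2   0.52  0.43  0.51
  0.46  0.23  0.74  0.11  0.04]
gap 0.008143107880976053
```

View pics/o3.png

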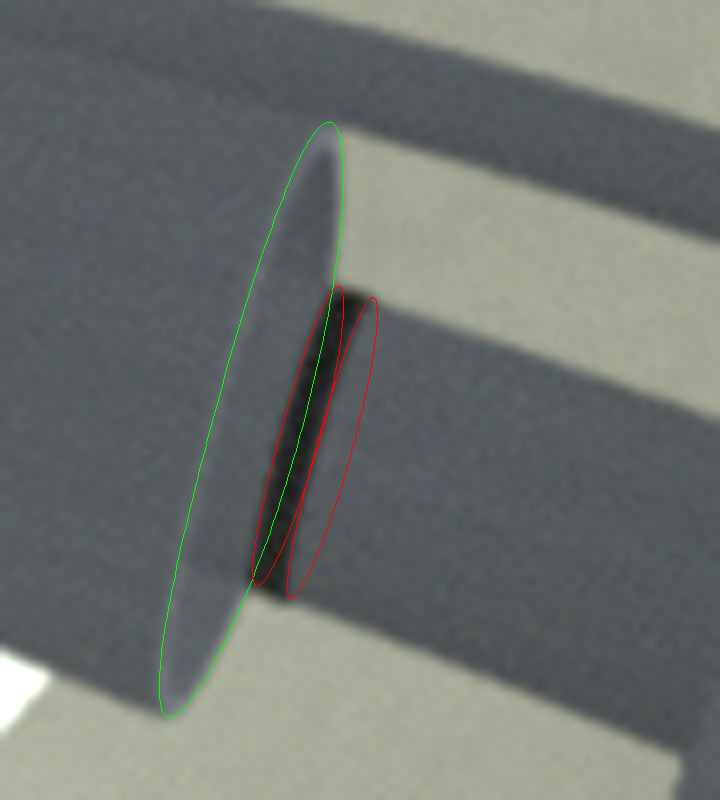

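```bash
python3 -m creep '[{"grip":0,"dp":[0.3,-0.2,0],"rotation":[0,0,0]},{"grip":0,"dp":[0.6,-0.4,0],"rotation":[0,0,0]},{"grip":0,"dp":[0.9,-0.55,0],"rotation":[0,0,0]},{"grip":0,"dp":[0.9,-0.55,0],"rotation":[0,0,0]},{"grip":0,"dp":[0.9,-0.55,0],"rotation":[0,0,0]}]' 
python3 -m creep '[{"grip":0,"dp":[0,0,0],"rotation":[0,0,0]},{"grip":0,"dp":[0,0,0],"rotation":[0,0,0]}]'
python3 - <<'E'
from h import *
st();snap('wrist','w10');crop('w10',550,150,640,250,8,'c16');snap('scene','s4');crop('s4',455,165,525,240,10,'c17')
E
```

```text
time: 11.12
tool_pos: [0.5774, 0.0149, 0.1222]
tcp_rot: [0.474, 1.513, 0.346]
wrist_force: [-2.1, -7.5, 11.0]
width: 0.001
time: 11.28
tool_pos: [0.5774, 0.0149, 0.1224]
tcp_rot: [0.474, 1.513, 0.346]
wrist_force: [-1.8, -6.6, 11.2]
width: -0.004
t 11.28 pos [0.5774 0.0149 0.1224] F [-1.81 -6.58 11.2 ] w -0.3 q [-0.31  0.25  1.95  0.57  1.14 -2.09]
yaw y 85.1 x [ 0.038  0.499 -0.866]
```

View pics/c16.png

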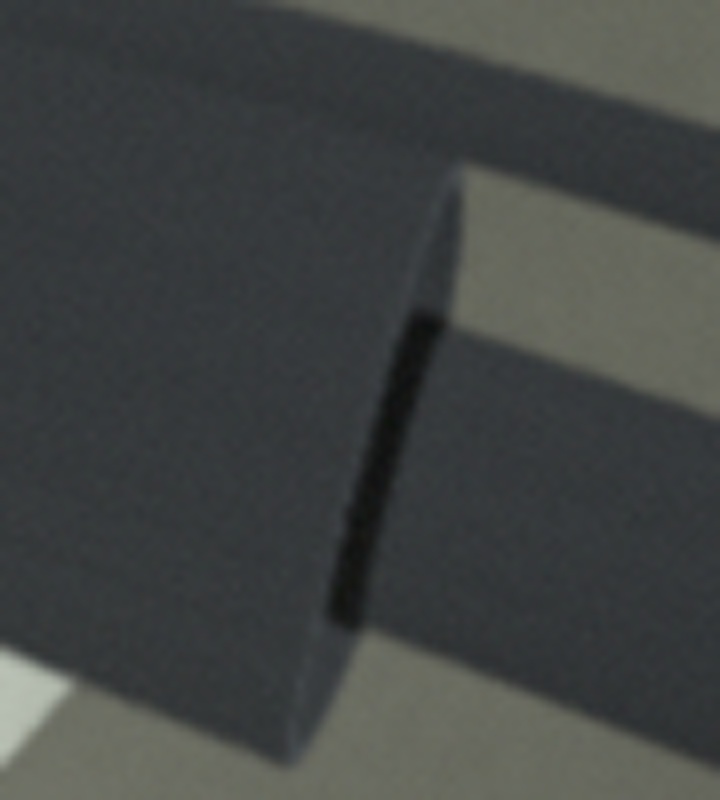

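View pics/c17.png

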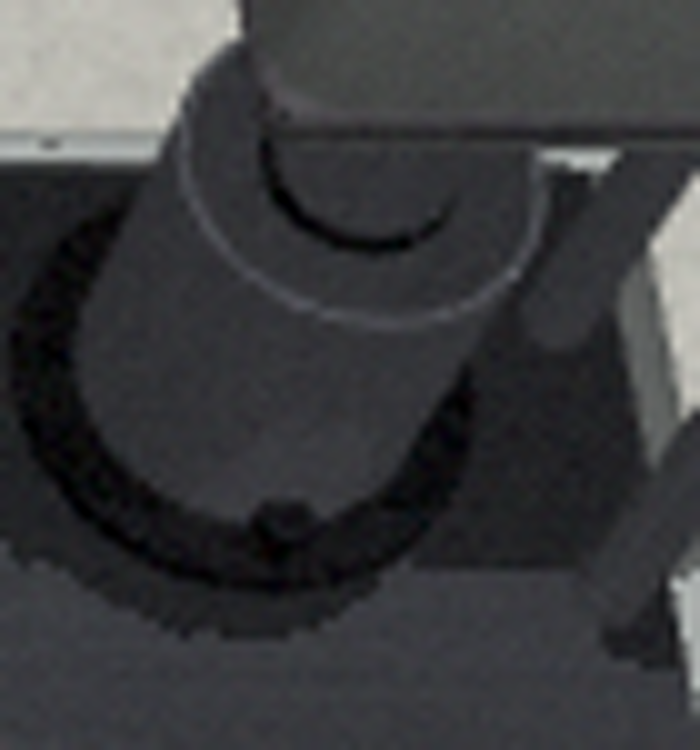

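Run:
```python
import h
from h import *
h.R0=.196
rim=[(455,168),(420,235),(288,720),(289,762),(305,745),(462,215),(458,255)]
la=[(400,345),(372,430),(345,530),(330,600)];lb=[(432,345),(405,430),(375,530),(358,622)]
x=fit('w10',rim,la,lb,box=(550,150),S=8);print('gap',x[2]-x[3])
ov('w10','o4',x[:2],x[3],(x[2]-.0025,x[2]+.0025),box=(550,150,640,250),S=8)
rim=[(180,150),(200,205),(250,270),(310,310),(385,326),(460,312),(515,275),(545,205)]
la=[(290,220),(330,246),(375,254),(410,247)];lb=[(278,175),(300,208),(335,231),(375,238),(410,232)]
h.R0=.197
x=fit('s4',rim,la,lb,box=(455,165),S=10);print('gap',x[2]-x[3])
ov('s4','o5',x[:2],x[3],(x[2]-.0025,x[2]+.0025),box=(455,165,525,240),S=10)
```

```text
w10 [0.5961 0.2787 0.1974 0.1965] res [0.04 0.43 0.46 0.15 0.05 0.45 0.41 0.11 0.09 0.49 0.5  0.51 0.33 0.49
 0.34 0.6  0.43]
gap 0.0009035372972988343
s4 [0.5959 0.2773 0.1952 0.1973] res [-0.03  0.08  0.27  0.59  0.21  0.32  0.36  0.06  0.16  0.61  0.16  0.19
  0.19  0.21  0.16  0.05  0.01  0.18  0.29]
gap -0.002154410309373994
```

View pics/o4.png

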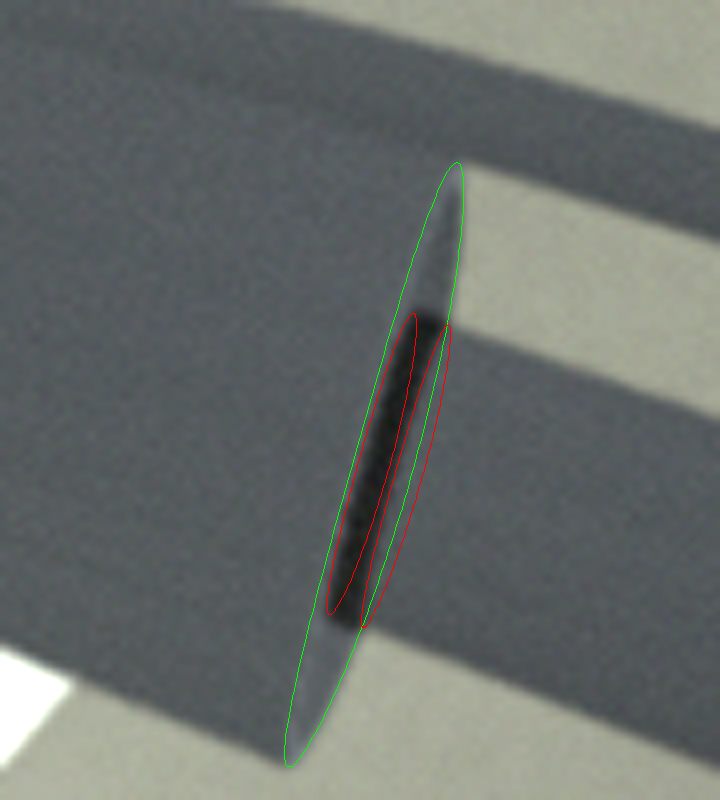

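View pics/o5.png

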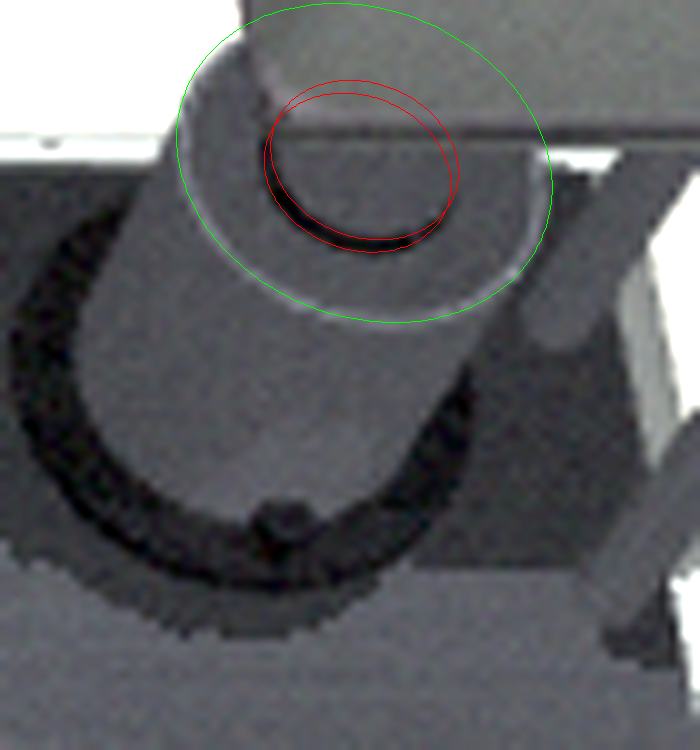

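Run:
```python
import h
from h import *
h.R0=.176
rim=[(152,195),(163,245),(200,305),(250,350),(310,378),(385,382),(440,368),(490,325),(512,260)]
la=[(290,220),(330,246),(375,254),(410,247)];lb=[(278,175),(300,208),(335,231),(375,238),(410,232)]
x=fit('s3',rim,la,lb,box=(455,165),S=10);print('gap',x[2]-x[3])
ov('s3','o6',x[:2],x[3],(x[2]-.0025,x[2]+.0025),box=(455,165,525,240),S=10)
a=load('s3')['p'][165:205,470:520].astype(int).sum(2)
print(a[18:30,20:24])
```

```text
s3 [0.5961 0.2778 0.1951 0.1731] res [0.02 0.19 0.2  0.5  0.5  0.05 0.36 0.26 0.34 0.07 0.53 0.26 0.2  0.11
 0.05 0.02 0.05 0.03 0.24 0.44]
gap 0.021988363093204982
[[135 144 144 158]
 [132 146 145 158]
 [146 152 150 159]
 [148 155 144 148]
 [155 153 149 146]
 [ 93 123 123 113]
 [ 24  21  56  37]
 [106 125  75 106]
 [144 160 149 152]
 [154 148 148 156]
 [153 145 148 147]
 [150 149 143 161]]
```

View pics/o6.png

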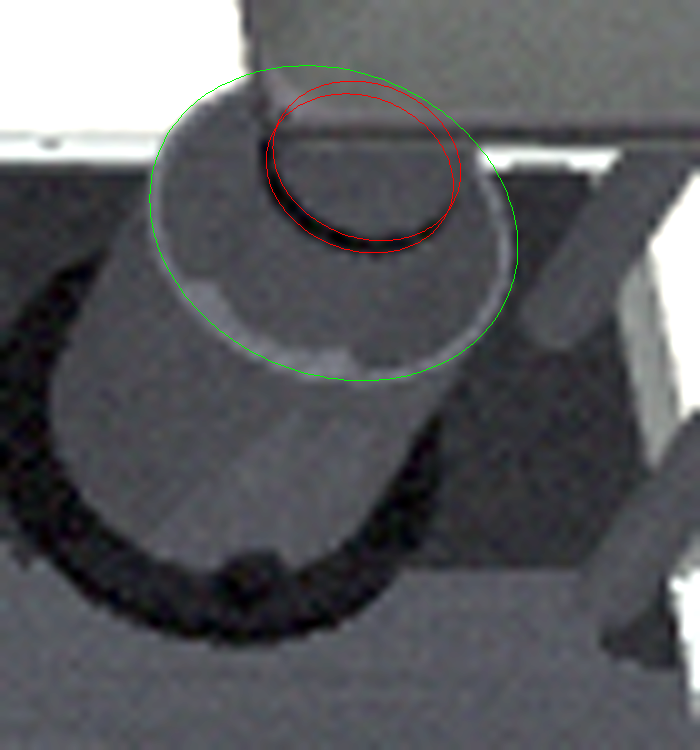

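```bash
python3 -m creep '[{"grip":0,"dp":[0.1,-0.06,0],"rotation":[0,0,0]},{"grip":0,"dp":[0.1,-0.06,0],"rotation":[0,0,0]},{"grip":0,"dp":[0.1,-0.06,0],"rotation":[0,0,0]},{"grip":0,"dp":[0.1,-0.06,0],"rotation":[0,0,0]},{"grip":0,"dp":[0.1,-0.06,0],"rotation":[0,0,0]}]'
python3 - <<'E'
from h import *
ps=[]
for i in range(3):
    p,d,c=snap('wrist',f'w11_{i}');ps.append(p.astype(float))
st()
m=np.mean(ps,0);z=load('w11_0')
np.savez('w11.npz',p=np.clip(m,0,255).astype(np.uint8),**{k:z[k] for k in z.files if k!='p'})
crop('w11',575,160,630,250,8,'c18')
im=cv2.imread('pics/c18.png');cv2.imwrite('pics/c18.png',np.clip(im*2.,0,255).astype(np.uint8))
E
```

```text
time: 11.8
tool_pos: [0.5774, 0.0148, 0.1212]
tcp_rot: [0.474, 1.513, 0.346]
wrist_force: [-2.3, -6.4, 10.0]
width: -0.0
t 11.95 pos [0.5774 0.0148 0.1213] F [-1.87 -6.23 10.94] w -0.1 q [-0.31  0.26  1.95  0.57  1.14 -2.09]
yaw y 85.1 x [ 0.038  0.499 -0.866]
```

View pics/c18.png

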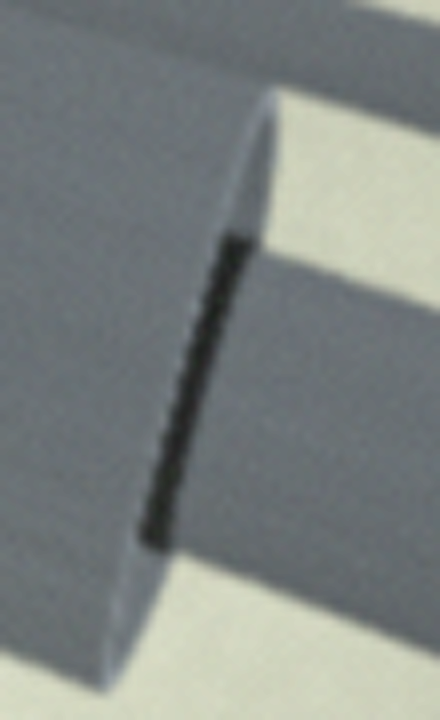

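Run:
```python
import h
from h import *
h.R0=.198
rim=[(275,92),(232,190),(103,690),(106,645),(132,545),(277,150),(270,210),(172,556),(145,622),(120,677)]
la=[(222,245),(193,340),(166,430),(142,525)];lb=[(248,250),(225,330),(200,420),(174,530)]
x=fit('w11',rim,la,lb,box=(575,160),S=8);print('gap',x[2]-x[3])
x=fit('w11',rim,[],lb,box=(575,160),S=8);print('gap (upper edge only)',x[2]-x[3])
ov('w11','o7',x[:2],x[3],(x[2]-.0025,x[2]+.0025),box=(575,160,630,250),S=8)
```

```text
w11 [0.5958 0.2784 0.1981 0.1977] res [-0.06  0.35  0.42  0.39  0.03  0.09  0.45  0.07  0.09  0.35  0.34  0.05
  0.32  0.9   0.68  0.17  1.11  0.44  0.32  0.3 ]
gap 0.00044763527985300366Traceback (most recent call last):
  File "<stdin>", line 7, in <module>
  File "h.py", line 73, in fit
    r=least_squares(res,x0,x_scale=.001,diff_step=1e-3,loss='soft_l1');print(tag,r.x.round(4),'res',res(r.x).round(2));return r.x
    return func(*args, **kwargs)
    vector_fun = VectorFunction(
        fun_wrapped,
    ...<6 lines>...
        workers=workers
    )
    self._update_fun()
    ~~~~~~~~~~~~~~~~^^
    self.f = self.fun_wrapped(xp_copy(self.x))
             ~~~~~~~~~~~~~~~~^^^^^^^^^^^^^^^^^
    return np.atleast_1d(self.fun(x))
                         ~~~~~~~~^^^
    return self.f(x, *self.args, **self.kwargs)
           ~~~~~~^^^^^^^^^^^^^^^^^^^^^^^^^^^^^^
  File "h.py", line 71, in res
    return np.r_[(v[:2]-np.array([.596,.277]))/.004,dist(v[:2],.038,k,rim),dist(v[:2],.019,v[2]-.0025,la),dist(v[:2],.019,v[2]+.0025,lb)]
                                                                           ~~~~^^^^^^^^^^^^^^^^^^^^^^^^^^
  File "h.py", line 68, in dist
    return np.array([np.hypot(*(q-p).T).min() for p in T(pts)])
                                                       ~^^^^^
  File "h.py", line 65, in <lambda>
    T=lambda p:np.array(p)/S+box-.5
               ~~~~~~~~~~~~~^~~~
ValueError: operands could not be broadcast together with shapes (0,) (2,)
```

Run:
```python
from h import *
def fit2(tag,rim,la,lb,box,S,r0,rp=.0376):
    z=load(tag);a=np.linspace(0,2*np.pi,4000);f=wproj if tag[0]=='w' else proj
    T=lambda p:np.array(p)/S+box-.5
    def dist(c,r,zz,pts):
        q=f(z,np.c_[c[0]+r*np.cos(a),c[1]+r*np.sin(a),0*a+zz])
        return np.array([np.hypot(*(q-p).T).min() for p in T(pts)])
    # free cx,cy,line z,rim z,rim r
    res=lambda v:np.r_[(v[0]-.5960)/.003,(v[1]-.2775)/.003,(v[4]-rp)/.0006*1,dist(v[:2],v[4],v[3],rim),dist(v[:2],.019,v[2]-.0025,la),dist(v[:2],.019,v[2]+.0025,lb)]
    r=least_squares(res,[.596,.2775,.197,r0,rp],x_scale=.001,diff_step=1e-3)
    print(tag,r.x.round(4),'gap',((r.x[2]-r.x[3])*1000).round(2),'cost',r.cost.round(3))
rim=[(275,92),(232,190),(103,690),(106,645),(132,545),(277,150),(270,210),(172,556),(145,622),(120,677)]
la=[(222,245),(193,340),(166,430),(142,525)];lb=[(248,250),(225,330),(200,420),(174,530)]
fit2('w11',rim,la,lb,(575,160),8,.198)
rim=[(180,150),(200,205),(250,270),(310,310),(385,326),(460,312),(515,275),(545,205)]
la=[(290,220),(330,246),(375,254),(410,247)];lb=[(278,175),(300,208),(335,231),(375,238),(410,232)]
fit2('s4',rim,la,lb,(455,165),10,.197)
rim=[(152,195),(163,245),(200,305),(250,350),(310,378),(385,382),(440,368),(490,325),(512,260)]
fit2('s3',rim,la,lb,(455,165),10,.175)
rim=[(320,130),(285,185),(245,300),(205,450),(178,570),(162,670),(168,715)]
la=[(322,320),(285,430),(262,530),(250,582)];lb=[(352,330),(315,430),(295,530),(287,590)]
fit2('w9',rim,la,lb,(550,150),8,.19)
```

```text
w11 [0.5958 0.2779 0.1981 0.1977 0.0376] gap 0.42 cost 1.838
s4 [0.5959 0.2775 0.1951 0.1963 0.0375] gap -1.24 cost 0.467
s3 [0.5962 0.2778 0.1954 0.1725 0.0375] gap 22.85 cost 0.63
w9 [0.5955 0.2777 0.1974 0.1891 0.0376] gap 8.3 cost 0.943
```

```bash
python3 -m creep '[{"grip":0,"dp":[0,0,0],"rotation":[0,0,0]},{"grip":0,"dp":[0,0,0],"rotation":[0,0,0]},{"grip":0,"dp":[0,0,0],"rotation":[0,0,0]}]'
python3 - <<'E'
from h import *
snap('scene','s5');st()
E
```

```text
time: 12.2
tool_pos: [0.5774, 0.0148, 0.1213]
tcp_rot: [0.474, 1.513, 0.346]
wrist_force: [-1.7, -5.6, 11.2]
width: -0.0
t 12.25 pos [0.5774 0.0148 0.1212] F [-1.89 -7.81 10.22] w -0.1 q [-0.31  0.26  1.95  0.57  1.14 -2.09]
yaw y 85.1 x [ 0.038  0.499 -0.866]
```

View pics/s5.png

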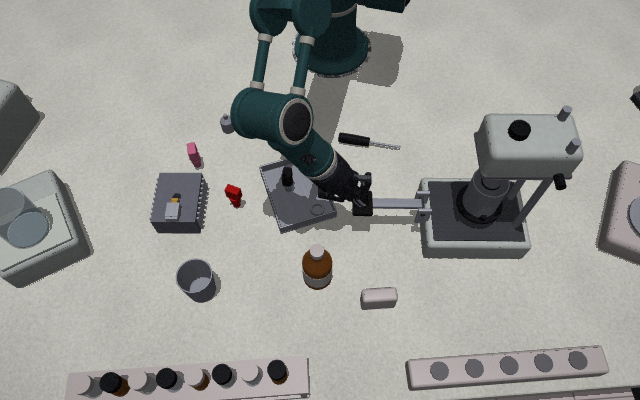

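```bash
python3 -c "
from workcell import bot
print(bot.finish_job())"
```

```text
the job is handed in; nothing more can be done
None
```

I pulled the plug straight up out of the lock box and stood it in the steel tray. I then pressed the lever paddle with closed fingers and handed the job in at 12.3 s, still holding it with about 11 N.

The last scene picture shows:
- The socket is empty and the plug is upright in the tray.
- The bottle is standing.
- The pink and red look-alikes are where they were.

The two cameras disagree slightly on the cup height. The wrist camera's near-level view puts the rim about 0.4 mm below the middle of the dark line. The steeper, coarser scene view, taken before the last small press, puts it about 1 to 2 mm above, so about 2 to 3 mm above after that press. I went with the wrist view.

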